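# Bond a phone back cover in the clamshell press

### The job

Get the phone clamped for gluing: first swing the controller's lever all the way back to its idle stop (the square block), then lay the phone, screen up, centred and straight on the rubber pad in the open clamshell press, and close the press's upper shell fully until its rim sits on the lower shell all round. Last, swing the lever round until it lies exactly over the controller's flat pointer and leave it there. Do not shift the pointer, drop the phone, or disturb the other things on the bench.

Things in the scene. Friction and masses are not known exactly. Their poses are not given: they have to be found in the camera images.
- phone: Black phone, 124 x 60 x 9 mm, 160 g or so, screen up. Origin: centre of its underside; x along its length, y across its width, z up. It starts lying on the small block.
- stand: Fixed black rubber block 96 x 44 x 20 mm (length along its x), narrower than the phone that lies centred on it lengthwise; so the phone's long sides overhang it by 8 mm each and the phone's underside starts 20 mm above the bench. Origin: centre of its underside.
- press: Fixed aluminium clamshell press. The lower shell is an open box 152 mm (x) x 190 mm (y) x 30 mm high, walls 6 mm thick, inner floor 6 mm above the bench. Origin: centre of its underside; +x points to the hinge side (away from the robot), z up.
- nest (a point): Centre of the top of the rubber pad in the lower shell, 26 mm above the bench (4 mm below the rim). The pad is 44 mm (x) x 100 mm (y), 20 mm above the inner floor, with 48 mm of free floor between its long sides and the walls for the fingers. Axes as the press: the phone's length goes along the nest's y, either way round.
- lid (a joint): Angle (rad) of the upper shell: 0 = closed, rim on rim; grows as it opens up and back about the hinge at the +x rim; it starts open at 1.7 to 2.0 (leaning back beyond upright) and goes to 2.1. The hinge is stiff: the shell stays at any angle it is left at; up to 5 N at the free edge moves it.
- lid_hinge (a point): Point on the hinge line of the press, in the middle of its +x rim, 30 mm above the bench; axes as the press (hinge line along y).
- lid_edge (a point): Middle of the upper shell's free edge, at its outer (closed: top) face; axes turn with the shell. The upper shell is a hollow aluminium cover, 152 mm from hinge to free edge, 190 mm wide, 25 mm thick (closed, its top is 55 mm above the bench, plus a 4 mm plate that is seen only); a black tab 50 mm wide, 8 mm thick stands out 18 mm from the free edge.
- pod: Fixed grey controller box 200 (x) x 220 (y) x 30 mm high, turned so that its +x points roughly to the robot's left (world +y). Origin: centre of its underside. A lamp bar (40 mm in x, 160 in y, centred at x = -20) hangs over the knob, underside 245 mm above the bench, on a post at x = 88: a vertical gripper does not fit under it; tilted 35 degrees or so, body leaning to -x, it does.
- pod_axis (a point): The lever's and pointer's vertical hinge axis, at the top face of the controller (30 mm above the bench), 50 mm on the +x side of the pod's origin; axes as the pod.
- lever (a joint): Angle (rad) of the steel lever, counter-clockwise from above. 0: at the idle stop (a 20 mm square steel block on the pod's +y side), pointing from the axis to 0.70 rad from the pod's -x towards its +y; 0.70: pointing along the pod's -x; 1.40: at the far stop (a thin pin, -y side). It stays where it is left; about 2 N at the knob moves it.
- lever_knob (a point): Point on the lever's knob to grip, 80 mm above the bench, 90 mm from the axis. The knob is an upright black cylinder, 20 mm in diameter, from 51 to 99 mm above the bench, at the end of the lever arm (14 mm wide, 41 to 51 mm above the bench). x points outward along the lever, z up.
- pointer (a joint): Angle (rad) of the flat pointer on the controller's face, same axis, zero and sense as the lever: the commanded lever angle is this value. The lever passes freely over it.
- pointer_tip (a point): Tip of the thin white pointer (a 6 mm wide hand with a 16 mm wide head, 34 mm above the bench), 132 mm from the axis, beyond the knob. x points outward along the pointer, z up.
- tape: Bystander: white tape reel, a ring of 90 mm outer diameter, 24 mm high, flat on the bench. Origin: centre of its underside.
- screwdriver: Bystander: screwdriver with an orange handle, 150 mm, lying on the bench.
- brush: Bystander: wooden brush, 160 mm, lying on the bench.
- solder: Bystander: steel drum, 60 mm in diameter, 50 mm high, at the back. Origin: centre of its underside.
There are look-alikes about, which are no part of the job. There is more than one size of the phone; the job needs the largest.

How it is judged:
On the way, in this order (a step that is already met when the one before it is completed fails the run):
1. the lever is at its idle stop (within 0.06 rad) (value of joint lever below 0.06 rad), for 0.2 s.
2. with the lever still at idle, the phone lies on the pad, let go (value of joint lever below 0.06 rad and horizontal distance between phone and nest below 0.01 m and z of phone in the frame of nest between -0.004 and 0.004 m and angle between the x axis of phone and the y axis of nest, either way round below 0.12 rad and angle between phone's own z axis and vertical below 0.06 rad and contact force between the fingers and phone below 0.1 N), for 0.2 s.
3. with the lever still at idle and the phone on the pad, the upper shell is closed (within 0.04 rad) (value of joint lever below 0.06 rad and horizontal distance between phone and nest below 0.01 m and z of phone in the frame of nest between -0.004 and 0.004 m and angle between the x axis of phone and the y axis of nest, either way round below 0.12 rad and angle between phone's own z axis and vertical below 0.06 rad and value of joint lid below 0.04 rad), for 0.2 s.
4. with the press closed, the lever is in line with the pointer (within 0.06 rad) (value of joint lid below 0.04 rad and horizontal distance between phone and nest below 0.01 m and z of phone in the frame of nest between -0.004 and 0.004 m and angle between the x axis of phone and the y axis of nest, either way round below 0.12 rad and angle between phone's own z axis and vertical below 0.06 rad and angle between the x axis of lever_knob and the x axis of pointer_tip, either way round below 0.06 rad and value of joint lever above 0.3 rad), for 0.2 s.
At the end, for the whole second after the job is handed in: The phone lies flat at rest on the press's pad, centred within 10 mm and straight within 0.12 rad (7 degrees), screen up; the upper shell is closed within 0.04 rad; the lever rests over the pointer within 0.06 rad (3.5 degrees) (all of step 4 and velocity of joint lever between -0.05 and 0.05 rad/s and linear speed of phone below 0.02 m/s); the robot touches nothing.
It fails at once if the pointer is shifted (tip moved more than 6 mm) (distance of pointer_tip from where it was at the start of the episode above 0.006 m).
It fails at once if the phone is dropped (faster than 0.6 m/s while not held) (contact force between the fingers and phone below 0.05 N and linear speed of phone above 0.6 m/s).
It fails at once if a bystander is disturbed (moved more than 30 mm) (distance of any of tape, screwdriver, brush, solder from where it was at the start of the episode above 0.03 m).
It also fails if it takes over 72 s, if anything falls off the work surface, if the arm or the gripper's body presses on something with over 40 N, if the wrist force passes 120 N, or if a joint passes its speed limit or range.

### The arm

A 6-joint arm with a two-finger parallel gripper is mounted at the origin on the work surface. World frame = base frame: x ahead of the robot, y to its left, z up, the work surface at z = 0. Lengths are in m, angles in rad, forces in N, time in s.
With the tool pointing down it reaches from about 0.375 to 0.925 m from the base axis. Payload 5.7 kg.
Tool frame: the origin (TCP) lies at the very end of the fingers, on their centre line; the grasp point (between the pads) lies 19 mm behind it; z points along the fingers, y is the line along which they close (so a half turn about z gives the same grasp; the last joint's range is limited). The gripper opens to 85 mm and grips with 20 to 120 N. Pads are 22 mm wide; open, the fingers measure 114 mm over their backs; the gripper's body (76 mm by 85 mm) begins 54 mm behind the grasp point. The pads swing forward as they close: fully open they stand 13 mm farther back than shut.
Start: joints at [-1.36, 0.359, 1.51, -0, 1.272, -0.115], TCP at [0.192, -0.568, 0.193] pointing down, gripper open.
Joint ranges: [-2.97, 2.97], [-1.01, 2.36], [0.21, 2.38], [-0.96, 4.11], [0.2, 2.71], [-2.98, 2.98]. Speed limits (rad/s): [2.39, 2.39, 3.14, 3.14, 3.14, 3.14].

### API

Orientations are given as a 3x3 rotation matrix whose columns are the frame's x, y, z axes.
In Python, from plant import env, cams, workorder gives the robot as it stands. The module is installed in compiled form; this text tells all that it offers.
- The arm moves only by the tool move_arm, never from a script. Its argument "targets" is a list that holds one entry, the list of rows, each a list of 7 numbers: the shift along the tool's x, y, z in cm, then the turn, a rotation vector about the tool's x, y, z in rad, then the finger opening in cm, from 0 to 8.54. In form: [[[x, y, z, ax, ay, az, claw], ...]]. A call has 1 to 5 rows; each row shifts and turns the commanded pose from where the row before left it, along the tool's axes as they then stand; what a row does not reach is not made up. A row lasts 1/8 s, in which the tool goes at most 62.5 mm and 10.7 degrees, less where a joint would pass 70% of its speed; a pose out of reach is approached as far as the arm can. A call with a gripper value outside its range is refused whole. The fingers move at their own pace and stop on an object; the grip force is fixed at half the most. Time passes only in rows, so rows that do not move let the fingers close. It gives the time, the measured TCP pose, the force, the opening and the grip force at its end, in the units of the state.
- env.get_obs(): the state, without advancing time (a new reading comes with each control period).
- cams.camera(name): name is "side" or "top"; returns a dict with "color" (384x512x3 uint8, red, green, blue), "range_z" (384x512 float32, m along the optical axis (not along the pixel's ray), 0 where there is no reading), "camera_matrix" (3x3 intrinsics, pixels), "R" (3x3) and "t" (3): a world point X has camera coordinates R X + t. Camera axes: x right, y down, z forward; pixel columns grow to the right and rows downward; lengths in m; the calibration is good to about 2 mm. A picture is of the moment at which its call begins.
- workorder.close_job(): hands the job in; it is judged then, once.
The state is a dict: "time_s": time; "joints": joint angles; "dq": joint speeds; "joint_torque": joint torques, N m; "ee_pos": TCP position; "tcp_rot": TCP orientation; "wrist_force": force on the tool from outside, world axes, zero at the start; "moment": the same for the moment, N m; "gripper_width": finger opening in m; "finger_force": force on a finger pad.
Only numpy, scipy, OpenCV 4.12 (cv2) and the standard library are available. Lean on these libraries where they do the work, as an engineer would, in place of code of your own. Each camera call takes 0.05 s, during which the arm holds its last target. There are 200 camera calls.

## Working session

There is one attempt and no reset: what is moved stays moved. The work goes in short steps, Python scripts to look and compute and a tool call to move; the robot and the scene stay as the last step left them, time stands still between calls to the robot, and variables do not carry over. Pictures are saved under pics/ and viewed, at most 10 in all, crops included, and the job is handed in when it is done.

Besides the shell and the picture viewer there is one more tool, called after "Request:" as name(argument=value, ...), one argument or row to a line, values as JSON. move_arm: Moves the arm, as the interface text tells. Its arguments: {"type":"object","properties":{"targets":{"type":"array","items":{"type":"array","items":{"type":"array","items":{"type":"number"}}}}},"required":["targets"]}

```bash
mkdir -p pics; cat > h.py <<'E'
import numpy as np, cv2
from plant import env, cams, workorder
def snap(n):
    c=cams.camera(n); return c
def pts(c):
    K=c["camera_matrix"];z=c["range_z"];v,u=np.mgrid[:384,:512]
    p=np.stack([(u-K[0,2])/K[0,0]*z,(v-K[1,2])/K[1,1]*z,z],-1)
    P=(p-c["t"])@c["R"]; P[z==0]=np.nan; return P
def ray(c,u,v,h):
    K=c["camera_matrix"];d=np.linalg.solve(K,[u,v,1.])@c["R"];o=-c["R"].T@c["t"]
    return o+d*(h-o[2])/d[2]
def proj(c,X):
    q=c["camera_matrix"]@(c["R"]@np.asarray(X)+c["t"]);return q[:2]/q[2]
def save(c,f,box=None,s=1.5):
    im=c["color"][...,::-1]
    if box: im=im[box[1]:box[3],box[0]:box[2]]
    cv2.imwrite(f,cv2.resize(im,None,fx=s,fy=s,interpolation=cv2.INTER_CUBIC))
E
python3 - <<'E'
from h import *
import pickle
for n in("top","side"):
    c=snap(n);save(c,f"pics/{n}0.png");pickle.dump(c,open(n+"0.pkl","wb"))
    print(n,-c["R"].T@c["t"],c["R"].round(2).tolist())
o=env.get_obs();print(o["time_s"],o["ee_pos"],o["tcp_rot"].round(3) if hasattr(o["tcp_rot"],'round') else o["tcp_rot"])
E
```

```text
top [0.36888213 0.02562475 1.08129903] [[0.02, -1.0, 0.02], [-0.99, -0.02, -0.17], [0.17, -0.02, -0.99]]
side [0.39963813 0.92131678 0.90398956] [[-0.99, -0.14, -0.0], [-0.09, 0.66, -0.75], [0.11, -0.74, -0.66]]
0.1 [ 0.19187959 -0.56777386  0.19200529] [[ 0.947  0.32  -0.   ]
 [ 0.32  -0.947  0.002]
 [ 0.    -0.002 -1.   ]]
```

View pics/top0.png

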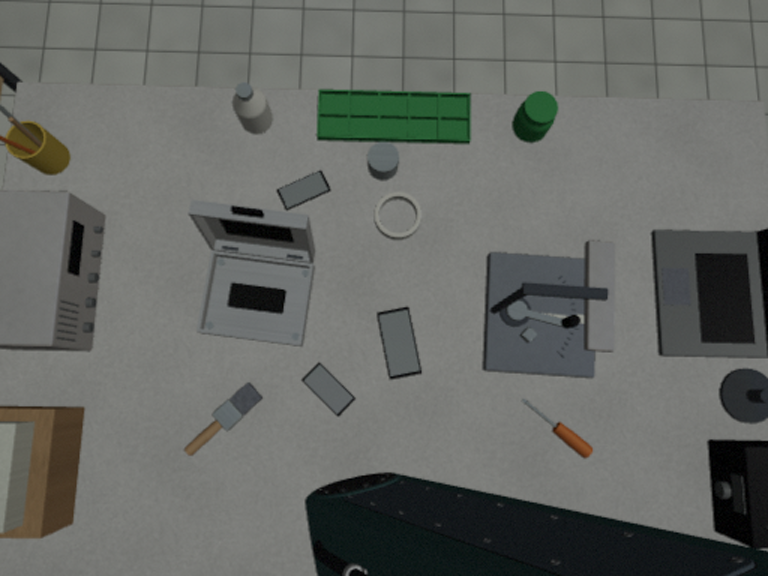

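View pics/side0.png

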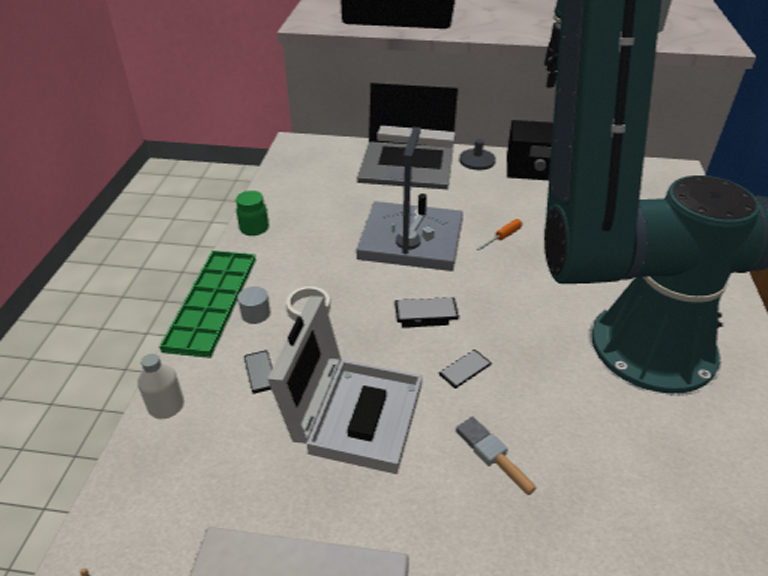

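The scene has three phones, at 512-px top pixels (266,228), (219,259) and (202,127). The first lies on the black block and looks the largest. The press is at about (172,195), with its lid up behind. The pod is at (360,210), with the lever knob at (380,214) partly under the lamp bar, and the idle block at (353,223).

```bash
cat > m.py <<'E'
from h import *
import pickle
T=pickle.load(open("top0.pkl","rb"));S=pickle.load(open("side0.pkl","rb"))
P=pts(T);Q=pts(S)
def rect(mask,nm,plane=None):
    X=P[mask]; 
    r=cv2.minAreaRect(X[:,:2].astype(np.float32));print(nm,mask.sum(),np.round(r[0],4),np.round(r[1],4),round(r[2],2),"z",np.nanmedian(X[:,2]).round(4))
    return r
def region(x0,x1,y0,y1):
    m=np.zeros((384,512),bool);m[y0:y1,x0:x1]=1;return m
z=P[...,2]
g=T["color"].astype(int).sum(2)
rect(region(245,290,195,260)&(z>.022)&(z<.04),"phone")
for b,n in(((195,240,238,282),"p2"),((180,225,110,142),"p3")): rect(region(*b)&(z>.005)&(z<.02),n)
rect(region(315,420,160,260)&(z>.024)&(z<.034),"pod")
rect(region(125,215,165,235)&(z>.022)&(z<.036),"pressrim")
rect(region(145,200,180,215)&(g<150)&(z>.0),"pad")
print("T mask pad z",np.nanmedian(z[180:215,145:200][g[180:215,145:200]<150]))
# knob
m=region(340,400,190,240)&(z>.085)&(z<.11);print("knob top",np.nanmean(P[m],0),m.sum())
m=region(320,400,190,240)&(z>.041)&(z<.055);print("lever arm",m.sum(),np.nanmean(P[m],0))
# bar
m=region(320,430,150,250)&(z>.2);print("bar",np.nanmin(P[m],0),np.nanmax(P[m],0))
save(S,"pics/pod_s.png",(230,110,320,185),8)
save(T,"pics/phones_t.png",(190,170,300,290),5)
E
python3 m.py
```

```text
phone 1002 [ 0.4445 -0.0158] [0.1234 0.0609] 11.9 z 0.0286
p2 431 [0.3612 0.1096] [0.092 0.092] 89.66 z 0.0068
p3 376 [0.7359 0.1712] [0.0463 0.0943] 26.73 z 0.0068
pod 4103 [ 0.5026 -0.2747] [0.1985 0.2197] 87.08 z 0.0296
pressrim 1490 [0.533  0.2456] [0.1909 0.1739] 83.82 z 0.0279
pad 570 [0.5229 0.2453] [0.0988 0.046 ] 81.85 z 0.0249
T mask pad z 0.02492033767447922
knob top [ 0.48273978 -0.31188608  0.0975663 ] 57
lever arm 337 [ 0.49210522 -0.24793976  0.05082807]
bar [ 0.4210332  -0.31983568  0.20125444] [ 0.58273998 -0.18082292  0.27838401]
```

View pics/pod_s.png

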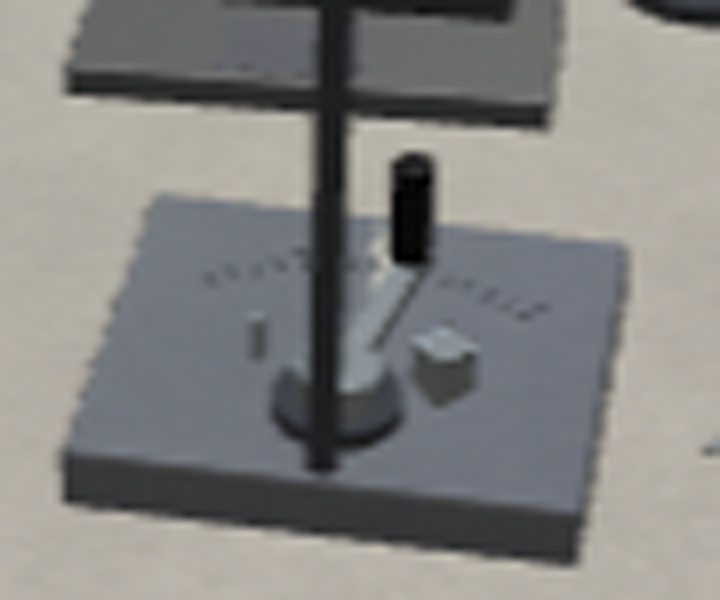

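View pics/phones_t.png

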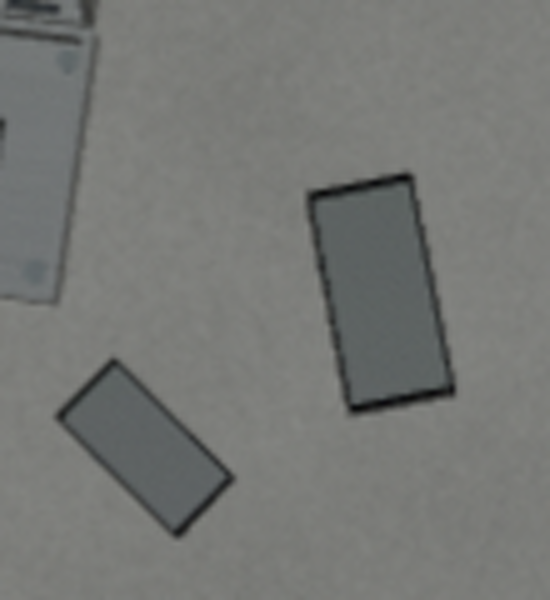

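Seen in the crops: the phone on the block at top pixel (266,228) measures 123 x 61 mm at z 0.0286, so it's the largest. The other two, at (219,259) and (202,127), are about 94 mm long and lie on the bench. In the side crop the knob stands at about (281,134), just right of a white sliver of the pointer at (277,141). The idle block is at (285,155).

```bash
cat >> h.py <<'E'
from scipy.spatial.transform import Rotation as Ro
def rows(p0,R0,wps,claw0):
    """wps: list of (pos,R,claw,n or None) -> prints rows to type"""
    p=np.array(p0,float);R=np.array(R0,float);out=[]
    for tp,tR,cl,n in wps:
        tp=np.array(tp);a=np.linalg.norm(Ro.from_matrix(R.T@tR).as_rotvec())
        n=n or max(1,int(np.ceil(max(np.linalg.norm(tp-p)/.055,a/.17))))
        for i in range(n,0,-1):
            d=np.round(R.T@(tp-p)/i*100,2);w=np.round(Ro.from_matrix(R.T@tR).as_rotvec()/i,3)
            p=p+R@d/100;R=R@Ro.from_rotvec(w).as_matrix();out.append([*map(float,d+0.),*map(float,w+0.),cl])
    for i in range(0,len(out),5):print(str(out[i:i+5]).replace(' ',''))
    return p,R
def frame(y,z):
    z=np.array(z,float);z/=np.linalg.norm(z);y=np.array(y,float);y-=z*(y@z);y/=np.linalg.norm(y);return np.stack([np.cross(y,z),y,z],1)
A=np.array([.5051,-.2248]);PX=np.array([.051,.9987]);A0=np.arctan2(-PX[1],-PX[0])-.7
def knob(q): return np.array([*(A+.09*np.array([np.cos(A0+q),np.sin(A0+q)])),.08])
RL=frame([.9987,-.051,0],[*(np.sin(.61)*PX),-np.cos(.61)])
def pose():
    o=env.get_obs();return np.array(o["ee_pos"]),np.array(o["tcp_rot"])
E
cat > m2.py <<'E'
from m import *
rect(region(145,200,180,215)&(g<150)&(z>.0235)&(z<.029),"pad top")
m=region(335,380,205,240)&(z>.034)&(z<.07)&(np.abs(P[...,0]-.455)<.02);print("block",np.nanmin(P[m],0),np.nanmax(P[m],0),m.sum())
# lid: points above .06 in press area
m=region(110,225,125,185)&(z>.08)&(z<.25);X=P[m];print("lid",X.min(0),X.max(0),m.sum())
u=Q[...,2];b=(u>.06)&(u<.25)&(Q[...,1]>.1)&(Q[...,1]<.4)&(Q[...,0]>.5)&(Q[...,0]<.8);X=Q[b];print("lid side",X.min(0),X.max(0),b.sum())
# press outline: rim rays, low-x wall
m=region(125,215,165,235)&(z>.026)&(z<.034)&(P[...,0]<.6);r=rect(m,"rim x<.6");print(cv2.boxPoints(r).round(3).tolist())
w=ray(S,277,141,.034);print("pointer px",w,np.arctan2(*(w[:2]-A)[::-1])-A0, np.linalg.norm(w[:2]-A))
k=knob(.5);c=k+.019*RL[:,2];p,R=pose()
rows(p,R,[(c-.1*RL[:,2],RL,5,None),(c,RL,5,3)],5)
E
python3 m2.py | grep -v "^p[23]"
```

```text
phone 1002 [ 0.4445 -0.0158] [0.1234 0.0609] 11.9 z 0.0286
pod 4103 [ 0.5026 -0.2747] [0.1985 0.2197] 87.08 z 0.0296
pressrim 1490 [0.533  0.2456] [0.1909 0.1739] 83.82 z 0.0279
pad 570 [0.5229 0.2453] [0.0988 0.046 ] 81.85 z 0.0249
T mask pad z 0.02492033767447922
knob top [ 0.48273978 -0.31188608  0.0975663 ] 57
lever arm 337 [ 0.49210522 -0.24793976  0.05082807]
bar [ 0.4210332  -0.31983568  0.20125444] [ 0.58273998 -0.18082292  0.27838401]
pad top 417 [0.5222 0.2452] [0.0972 0.0434] 83.66 z 0.0255
block [ 0.43702115 -0.32454528  0.03403931] [ 0.47483111 -0.23392971  0.06719206] 89
lid [0.59616948 0.13849945 0.08000306] [0.65894282 0.33274932 0.19825703] 1509
lid side [0.58974376 0.13607952 0.060037  ] [0.65425659 0.33484058 0.19724826] 1973
rim x<.6 686 [0.5275 0.2462] [0.1906 0.1624] 83.67 z 0.0285
[[0.4359999895095825, 0.1599999964237213], [0.5979999899864197, 0.14300000667572021], [0.6190000176429749, 0.3319999873638153], [0.4569999873638153, 0.3499999940395355]]
pointer px [ 0.49582373 -0.33720071  0.034     ] 0.6686800967010977 0.11278283998939823
[[4.25,-1.33,0.57,0.045,0.067,-0.144,5],[4.35,-0.67,0.91,0.045,0.067,-0.144,5],[4.33,0.0,1.21,0.045,0.067,-0.144,5],[4.19,0.68,1.48,0.046,0.067,-0.145,5],[3.93,1.34,1.71,0.045,0.067,-0.144,5]]
[[3.57,1.97,1.89,0.046,0.066,-0.145,5],[3.11,2.54,2.01,0.046,0.067,-0.144,5],[2.58,3.04,2.07,0.045,0.066,-0.145,5],[0.0,0.0,3.33,0.0,0.0,0.0,5],[0.0,0.0,3.33,0.0,0.0,0.0,5]]
[[0.0,0.0,3.33,0.0,0.0,0.0,5]]
```

Request:
move_arm(
  targets=[
    [[4.25,-1.33,0.57,0.045,0.067,-0.144,5],[4.35,-0.67,0.91,0.045,0.067,-0.144,5],[4.33,0.0,1.21,0.045,0.067,-0.144,5],[4.19,0.68,1.48,0.046,0.067,-0.145,5],[3.93,1.34,1.71,0.045,0.067,-0.144,5]],
  ],
)

```text
time_s: 0.72
ee_pos: [0.3731, -0.4367, 0.1639]
tcp_rot: [[0.467, 0.878, 0.108], [0.8, -0.471, 0.372], [0.377, -0.087, -0.922]]
wrist_force: [0.5, 0.5, -0.3]
gripper_width: 0.0501
finger_force: 0.0
```

Request:
move_arm(
  targets=[
    [[3.57,1.97,1.89,0.046,0.066,-0.145,5],[3.11,2.54,2.01,0.046,0.067,-0.144,5],[2.58,3.04,2.07,0.045,0.066,-0.145,5],[0,0,0,0,0,0,5],[0,0,0,0,0,0,5]],
  ],
)

```text
time_s: 1.35
ee_pos: [0.4801, -0.3589, 0.1463]
tcp_rot: [[0.043, 0.999, 0.029], [0.819, -0.051, 0.571], [0.572, -0.001, -0.821]]
wrist_force: [-0.8, -0.1, 0.6]
gripper_width: 0.0499
finger_force: 0.0
```

Request:
move_arm(
  targets=[
    [[0,0,3.3,0,0,0,5],[0,0,3.3,0,0,0,5],[0,0,3.4,0,0,0,5],[0,0,0,0,0,0,1],[0,0,0,0,0,0,1]],
  ],
)

```text
time_s: 1.98
ee_pos: [0.4835, -0.3037, 0.0661]
tcp_rot: [[0.042, 0.999, 0.031], [0.821, -0.052, 0.569], [0.57, 0.002, -0.822]]
wrist_force: [-0.1, -0.3, 0.7]
gripper_width: 0.0143
finger_force: 0.0
```

```bash
cat > m3.py <<'E'
from h import *
p,R=pose();o=env.get_obs();print(o["gripper_width"],o["finger_force"],o["wrist_force"])
g=p-.019*R[:,2];print("grip",g,"knob(.5)",knob(.5))
q0=np.arctan2(*(g[:2]-A)[::-1])-A0;print("q",q0)
wps=[]
for q in np.linspace(q0,-.04,7)[1:]:
    wps.append((knob(q)+.019*R[:,2]+[0,0,g[2]-.08],R,1,1))
rows(p,R,wps,1)
E
python3 m3.py
```

```text
0.014317269488425583 0.0 [-0.08889052 -0.28387185  0.69124498]
grip [ 0.48292696 -0.31448162  0.08166368] knob(.5) [ 0.48274453 -0.31197931  0.08      ]
q 0.5086411416566881
[[0.35,-0.75,0.24,0.0,0.0,0.0,1],[0.22,-0.78,0.15,0.0,0.0,0.0,1],[0.27,-0.76,0.19,0.0,0.0,0.0,1],[0.34,-0.71,0.23,0.0,0.0,0.0,1],[0.38,-0.68,0.26,0.0,0.0,0.0,1]]
[[0.43,-0.63,0.3,0.0,0.0,0.0,1]]
```

```bash
python3 - <<'E'
from h import *
s=snap("side");t=snap("top")
a=cv2.resize(s["color"][90:190,220:330],None,fx=5,fy=5);b=cv2.resize(t["color"][150:260,310,None] if 0 else t["color"][160:260,310:390],None,fx=5,fy=5)
cv2.imwrite("pics/grip1.png",np.hstack([a[:500,:390],b[:500,:400]])[...,::-1])
P=pts(t)
print(env.get_obs()["gripper_width"])
E
```

```text
0.010248193721672063
```

View pics/grip1.png

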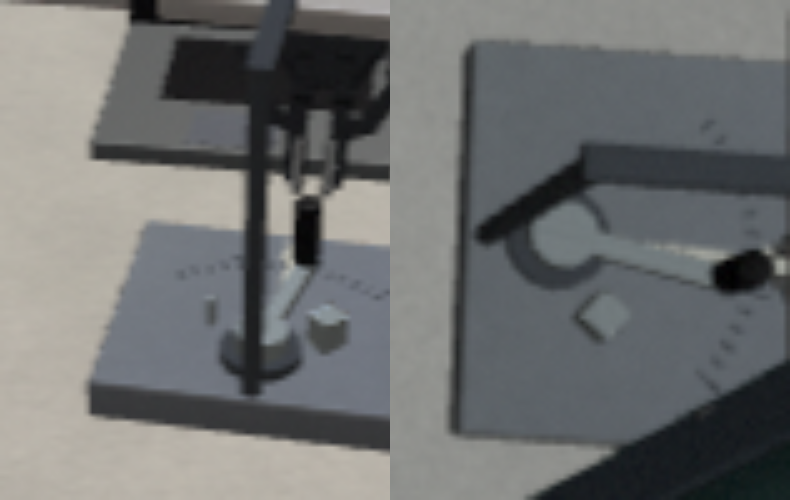

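The side crop shows the fingers closed just above and behind the knob (side pixel about (282,130)), so they missed it. I'll measure the knob and fingers in depth.

```bash
python3 - <<'E'
from h import *
s=snap("side");t=snap("top");Q=pts(s);P=pts(t)
p,R=pose();print("tcp",p,env.get_obs()["gripper_width"],"proj tcp side",proj(s,p),"knob top",proj(s,[.4827,-.312,.099]),"knob bot",proj(s,[.4827,-.312,.051]))
for v in range(118,146,2): print(v,[(np.round(Q[v,u],3)*1000).astype(int).tolist() for u in (276,279,282,285,288)])
g=t["color"].astype(int).sum(2)
for v in (212,214,216): print(v,[(u,*(np.round(P[v,u],3)*1000).astype(int).tolist(),int(g[v,u])) for u in range(372,390,2)])
E
```

```text
tcp [ 0.48392729 -0.30353372  0.0658052 ] 0.010030320905100419 proj tcp side [279.77121271 139.16840961] knob top [280.74320607 129.72844117] knob bot [280.1867594  141.35395376]
118 [[518, -521, 15], [492, -339, 128], [483, -353, 121], [472, -335, 132], [462, -341, 130]]
120 [[516, -507, 14], [492, -334, 123], [493, -507, 17], [471, -337, 123], [461, -335, 125]]
122 [[515, -500, 10], [491, -330, 118], [492, -505, 9], [471, -329, 120], [461, -337, 116]]
124 [[515, -500, 1], [490, -325, 113], [492, -506, 0], [470, -325, 115], [460, -333, 110]]
126 [[514, -491, -2], [490, -316, 111], [491, -491, 0], [470, -325, 107], [468, -500, -4]]
128 [[512, -477, -2], [490, -321, 100], [490, -484, -5], [469, -318, 103], [466, -482, -1]]
130 [[510, -453, 4], [489, -311, 98], [478, -313, 98], [476, -463, 1], [465, -462, 2]]
132 [[510, -449, -3], [488, -308, 92], [478, -305, 95], [475, -449, 1], [464, -454, -2]]
134 [[508, -438, -4], [488, -305, 86], [477, -307, 85], [474, -442, -3], [463, -437, 1]]
136 [[507, -419, -1], [488, -310, 74], [477, -305, 78], [473, -428, -3], [462, -425, 0]]
138 [[502, -36
[... 376 characters left out ...]
, (374, 492, -308, 49, 325), (376, 490, -306, 70, 136), (378, 488, -305, 89, 20), (380, 486, -307, 99, 42), (382, 486, -311, 101, 66), (384, 487, -317, 99, 74), (386, 495, -346, 31, 241), (388, 495, -350, 35, 484)]
214 [(372, 486, -301, 52, 362), (374, 486, -305, 55, 158), (376, 484, -304, 76, 19), (378, 482, -304, 92, 8), (380, 482, -308, 96, 48), (382, 482, -312, 97, 50), (384, 482, -317, 99, 68), (386, 482, -323, 97, 173), (388, 489, -350, 35, 443)]
216 [(372, 481, -301, 52, 327), (374, 481, -305, 56, 205), (376, 479, -305, 73, 12), (378, 478, -307, 83, 7), (380, 476, -307, 98, 3), (382, 476, -311, 100, 66), (384, 477, -317, 98, 97), (386, 476, -319, 108, 206), (388, 475, -323, 110, 198)]
```

Request:
move_arm(
  targets=[
    [[0,0,0,0,0,0,5],[0,0,0,0,0,0,5],[0,0,1.0,0,0,0,5],[0,0,1.0,0,0,0,5],[0,0,0,0,0,0,5]],
  ],
)

```text
time_s: 2.8
ee_pos: [0.4834, -0.289, 0.0475]
tcp_rot: [[0.042, 0.999, 0.028], [0.818, -0.05, 0.573], [0.573, -0.001, -0.819]]
wrist_force: [-0.0, 0.3, 0.7]
gripper_width: 0.0502
finger_force: 0.0
```

```bash
python3 - <<'E'
from h import *
s=snap("side");Q=pts(s);p,R=pose();print(p,env.get_obs()["wrist_force"],proj(s,p),env.get_obs()["gripper_width"])
for dy in(-.025,.025):print(proj(s,p+dy*R[:,1]),proj(s,p+1.3*dy*R[:,1]-.03*R[:,2]))
save(s,"pics/grip2.png",(240,90,330,165),8)
E
```

```text
[ 0.48373021 -0.28960314  0.04788674] [ 0.22912532 -0.84739324  0.2515497 ] [279.24257145 145.74825297] 0.0501197883531745
[286.4137196  146.53759808] [289.59507723 138.0589792 ]
[272.10611159 144.96272608] [270.94224298 136.06143484]
```

View pics/grip2.png

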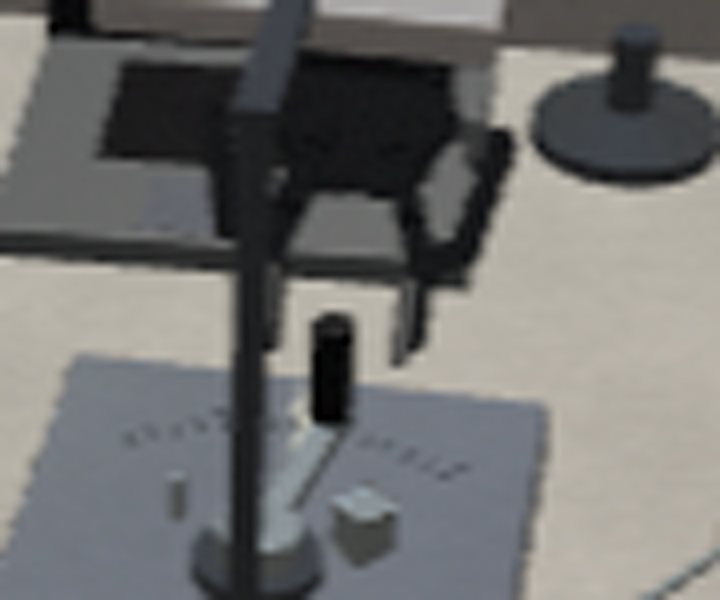

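The crop shows the open fingertips at about side pixels (290,135) and (274,134). From the reported pose they should be near (286,146) and (272,145), so they really are about 3–4 cm short of the reported TCP. I'll measure the offset.

```bash
python3 - <<'E'
from h import *
s=snap("side");t=snap("top");p,R=pose();print(p)
for c,nm in((s,"side"),(t,"top")):
    Q=pts(c)
    k=(np.linalg.norm(Q-p,axis=2)<.16)&(Q[...,2]>.06)
    k&=(np.linalg.norm(Q[...,:2]-[.4827,-.312],axis=2)>.016)
    L=(Q-p)@R  # tool coords
    k&=(np.abs(L[...,1])<.06)&(L[...,2]>-.11)
    for sg in(-1,1):
        m=k&(np.sign(L[...,1])==sg)&(np.abs(L[...,1])<.05)&(np.abs(L[...,0])<.05)
        l=L[m];
        if len(l)==0: print(nm,sg,"none");continue
        i=np.argsort(-l[:,2])[:10];print(nm,sg,len(l),l[i].round(3).tolist())
E
```

```text
[ 0.48413789 -0.29045687  0.04837733]
side -1 99 [[0.006, -0.033, -0.04], [0.011, -0.03, -0.042], [0.016, -0.034, -0.043], [-0.013, -0.035, -0.044], [0.009, -0.03, -0.046], [0.012, -0.033, -0.046], [0.012, -0.037, -0.047], [0.006, -0.039, -0.047], [0.01, -0.029, -0.049], [0.02, -0.033, -0.049]]
side 1 73 [[0.008, 0.022, -0.041], [0.008, 0.022, -0.044], [0.007, 0.023, -0.047], [-0.005, 0.021, -0.048], [0.006, 0.023, -0.051], [-0.013, 0.022, -0.052], [0.011, 0.023, -0.054], [-0.003, 0.021, -0.055], [0.006, 0.024, -0.057], [0.003, 0.021, -0.058]]
top -1 49 [[-0.002, -0.031, -0.041], [0.011, -0.029, -0.045], [0.012, -0.027, -0.045], [0.01, -0.027, -0.048], [0.008, -0.029, -0.049], [0.013, -0.03, -0.049], [0.01, -0.024, -0.05], [0.006, -0.037, -0.051], [0.006, -0.034, -0.051], [0.011, -0.027, -0.051]]
top 1 46 [[0.006, 0.026, -0.044], [0.01, 0.03, -0.047], [0.01, 0.028, -0.047], [0.008, 0.028, -0.048], [0.008, 0.025, -0.048], [0.005, 0.036, -0.048], [0.009, 0.03, -0.048], [0.005, 0.026, -0.049], [0.006, 0.033, -0.049], [0.004, 0.026, -0.051]]
```

Both views put the real fingertips about 33 mm short of the reported TCP along tool z. I'll use a grasp offset of 52 mm, go 13 mm further and close.

Request:
move_arm(
  targets=[
    [[0,0,0.7,0,0,0,5],[0,0,0.7,0,0,0,5],[0,0,0,0,0,0,1],[0,0,0,0,0,0,1],[0,0,0,0,0,0,1]],
  ],
)

```text
time_s: 3.58
ee_pos: [0.4844, -0.2824, 0.037]
tcp_rot: [[0.041, 0.999, 0.029], [0.819, -0.051, 0.571], [0.572, 0.001, -0.82]]
wrist_force: [-0.6, 1.2, -0.8]
gripper_width: 0.0184
finger_force: 58.6
```

```bash
sed -i 's/\.019/.052/g' m3.py; python3 m3.py
```

```text
0.018432323211828153 58.550180196762085 [-0.63262238  1.16589157 -0.83260324]
grip [ 0.48289492 -0.31209122  0.07962638] knob(.5) [ 0.48274453 -0.31197931  0.08      ]
q 0.5019260137361667
[[0.17,-0.79,0.12,0.0,0.0,0.0,1],[0.22,-0.77,0.15,0.0,0.0,0.0,1],[0.27,-0.74,0.19,0.0,0.0,0.0,1],[0.33,-0.7,0.23,0.0,0.0,0.0,1],[0.38,-0.67,0.26,0.0,0.0,0.0,1]]
[[0.42,-0.63,0.3,0.0,0.0,0.0,1]]
```

Request:
move_arm(
  targets=[
    [[0.17,-0.79,0.12,0,0,0,1],[0.22,-0.77,0.15,0,0,0,1],[0.27,-0.74,0.19,0,0,0,1],[0.33,-0.7,0.23,0,0,0,1],[0.38,-0.67,0.26,0,0,0,1]],
  ],
)

```text
time_s: 4.2
ee_pos: [0.4514, -0.2691, 0.0367]
tcp_rot: [[0.041, 0.998, 0.036], [0.825, -0.054, 0.563], [0.564, 0.007, -0.826]]
wrist_force: [6.1, -10.4, 0.1]
gripper_width: 0.0183
finger_force: 60.7
```

Request:
move_arm(
  targets=[
    [[0.42,-0.63,0.3,0,0,0,1],[0,0,0,0,0,0,1],[0,0,0,0,0,0,1]],
  ],
)

```text
time_s: 4.58
ee_pos: [0.445, -0.2634, 0.0368]
tcp_rot: [[0.042, 0.999, 0.035], [0.824, -0.054, 0.563], [0.565, 0.006, -0.825]]
wrist_force: [3.2, -8.6, 0.0]
gripper_width: 0.0183
finger_force: 61.1
```

```bash
python3 m3.py; python3 - <<'E'
from h import *
s=snap("side");t=snap("top");P=pts(t)
save(s,"pics/idle.png",(240,90,330,165),8)
E
```

```text
0.018333309423702676 61.11137866973877 [ 3.22620164 -8.58153418  0.04855291]
grip [ 0.44313915 -0.29266054  0.07972916] knob(.5) [ 0.48274453 -0.31197931  0.08      ]
q 0.011037307306901667
[[0.16,0.06,0.11,0.0,0.0,0.0,1],[0.04,-0.06,0.03,0.0,0.0,0.0,1],[0.04,-0.06,0.03,0.0,0.0,0.0,1],[0.04,-0.05,0.02,0.0,0.0,0.0,1],[0.05,-0.06,0.03,0.0,0.0,0.0,1]]
[[0.04,-0.06,0.03,0.0,0.0,0.0,1]]
```

View pics/idle.png

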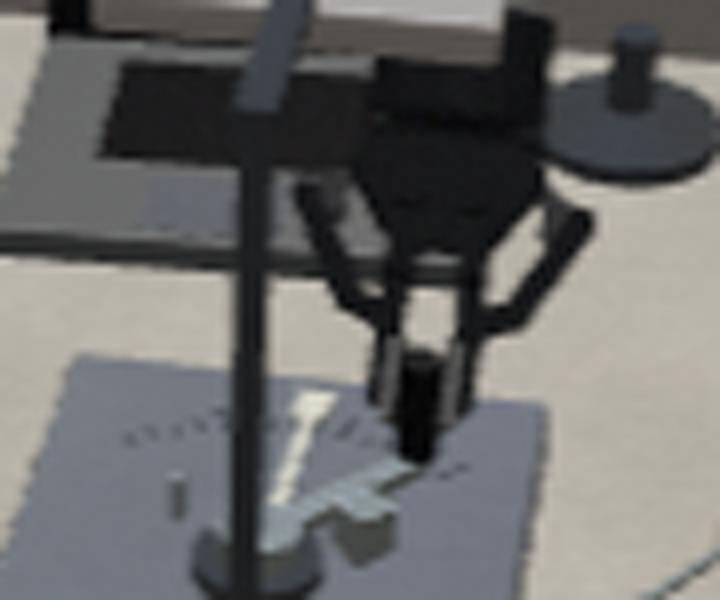

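The lever lies against the block and the white pointer is clear: head at side pixel (279,140), shaft at (275,151). Next I'll measure the pointer, then plan the retreat and the approach to the phone.

```bash
cat > m4.py <<'E'
from h import *
s=snap("side");im=s["color"].astype(int)
m=np.zeros((384,512),bool);m[136:154,270:286]=1
m&=(im.min(2)>np.array(150))&(np.abs(pts(s)[...,2]-.034)<.012)
v,u=np.nonzero(m);X=np.array([ray(s,a,b,.034) for a,b in zip(u,v)])[:,:2]-A
r=np.linalg.norm(X,axis=1);q=(np.arctan2(X[:,1],X[:,0])-A0)
print(len(u),"r",r.min(),r.max(),"q mean",q.mean(),"head",q[r>.11].mean(),"shaft",q[r<.1].mean(),q.std())
E
python3 m4.py; python3 - <<'E'
from h import *
p,R=pose()
a=np.deg2rad(-78.1);RP=frame([np.cos(a),np.sin(a),0],[0,0,-1])
rows(p,R,[(p-.15*R[:,2],R,5,3),([.38,-.42,.33],RP,8,None),([.4445,-.0158,.17],RP,8.2,None),([.4445,-.0158,.07],RP,8.2,2)],5)
E
```

```text
44 r 0.04527542563808993 0.1288153552157889 q mean 0.6208083457834751 head 0.6303184980210903 shaft 0.6134918549190239 0.04054669581510202
[[0.0,0.0,-5.0,0.0,0.0,0.0,5],[0.0,0.0,-5.0,0.0,0.0,0.0,5],[0.0,0.0,-5.0,0.0,0.0,0.0,5],[0.37,-0.61,-2.03,-0.043,-0.057,0.141,8],[0.18,-0.56,-2.07,-0.043,-0.057,0.141,8]]
[[-0.02,-0.48,-2.1,-0.043,-0.057,0.141,8],[-0.2,-0.37,-2.11,-0.043,-0.057,0.141,8],[-0.36,-0.25,-2.1,-0.043,-0.057,0.141,8],[-0.5,-0.09,-2.09,-0.043,-0.057,0.141,8],[-0.63,0.08,-2.06,-0.043,-0.057,0.141,8]]
[[-0.72,0.25,-2.01,-0.043,-0.057,0.141,8],[-0.77,0.45,-1.95,-0.044,-0.058,0.141,8],[1.83,-4.78,2.0,0.0,0.0,0.0,8.2],[1.83,-4.78,2.0,0.0,0.0,0.0,8.2],[1.83,-4.78,2.0,0.0,0.0,0.0,8.2]]
[[1.83,-4.78,2.0,0.0,0.0,0.0,8.2],[1.83,-4.78,2.0,0.0,0.0,0.0,8.2],[1.83,-4.77,2.0,0.0,0.0,0.0,8.2],[1.83,-4.78,2.0,0.0,0.0,0.0,8.2],[1.82,-4.77,2.0,0.0,0.0,0.0,8.2]]
[[0.0,0.0,5.0,0.0,0.0,0.0,8.2],[0.0,0.0,5.0,0.0,0.0,0.0,8.2]]
```

Request:
move_arm(
  targets=[
    [[0,0,0,0,0,0,5],[0,0,0,0,0,0,5],[0,0,-5,0,0,0,5],[0,0,-5,0,0,0,5],[0,0,-5,0,0,0,5]],
  ],
)

```text
time_s: 5.35
ee_pos: [0.4378, -0.3441, 0.1612]
tcp_rot: [[0.041, 0.999, 0.029], [0.819, -0.05, 0.572], [0.572, -0.0, -0.82]]
wrist_force: [0.6, -1.2, 0.6]
gripper_width: 0.0495
finger_force: 0.0
```

Request:
move_arm(
  targets=[
    [[0.37,-0.61,-2.03,-0.043,-0.057,0.141,8],[0.18,-0.56,-2.07,-0.043,-0.057,0.141,8],[-0.02,-0.48,-2.1,-0.043,-0.057,0.141,8],[-0.2,-0.37,-2.11,-0.043,-0.057,0.141,8],[-0.36,-0.25,-2.1,-0.043,-0.057,0.141,8]],
  ],
)

```text
time_s: 5.98
ee_pos: [0.4047, -0.3846, 0.2543]
tcp_rot: [[0.701, 0.704, 0.111], [0.663, -0.702, 0.261], [0.262, -0.109, -0.959]]
wrist_force: [0.8, 0.2, 0.5]
gripper_width: 0.0799
finger_force: 0.0
```

Request:
move_arm(
  targets=[
    [[-0.5,-0.09,-2.09,-0.043,-0.057,0.141,8],[-0.63,0.08,-2.06,-0.043,-0.057,0.141,8],[-0.72,0.25,-2.01,-0.043,-0.057,0.141,8],[-0.77,0.45,-1.95,-0.044,-0.058,0.141,8],[1.83,-4.78,0,0,0,0,8.2]],
  ],
)

```text
time_s: 6.6
ee_pos: [0.388, -0.3688, 0.3306]
tcp_rot: [[0.979, 0.206, -0.004], [0.206, -0.979, 0.005], [-0.003, -0.006, -1.0]]
wrist_force: [-0.3, 0.7, 0.3]
gripper_width: 0.0821
finger_force: 0.0
```

Request:
move_arm(
  targets=[
    [[1.83,-4.78,0,0,0,0,8.2],[1.83,-4.78,0,0,0,0,8.2],[1.83,-4.78,0,0,0,0,8.2],[1.83,-4.78,0,0,0,0,8.2],[1.83,-4.77,0,0,0,0,8.2]],
  ],
)

```text
time_s: 7.22
ee_pos: [0.4262, -0.1124, 0.3311]
tcp_rot: [[0.978, 0.209, -0.006], [0.209, -0.978, 0.009], [-0.003, -0.01, -1.0]]
wrist_force: [0.1, 0.6, -0.1]
gripper_width: 0.0823
finger_force: 0.0
```

Request:
move_arm(
  targets=[
    [[1.83,-4.78,2,0,0,0,8.2],[1.82,-4.77,3,0,0,0,8.2],[0,0,5,0,0,0,8.2],[0,0,5,0,0,0,8.2],[0,0,0,0,0,0,8.2]],
  ],
)

```text
time_s: 7.85
ee_pos: [0.4376, -0.011, 0.1792]
tcp_rot: [[0.978, 0.21, -0.014], [0.21, -0.978, 0.01], [-0.011, -0.013, -1.0]]
wrist_force: [-1.2, -0.5, -0.6]
gripper_width: 0.0818
finger_force: 0.0
```

```bash
cat > m5.py <<'E'
from h import *
s=snap("side");t=snap("top");p,R=pose();print("tcp",p,R.round(3).tolist(),env.get_obs()["gripper_width"],env.get_obs()["joints"])
for c,nm in((s,"side"),(t,"top")):
    L=(pts(c)-p)@R
    for sg in(-1,1):
        m=(np.abs(L[...,0])<.03)&(sg*L[...,1]>.025)&(sg*L[...,1]<.075)&(L[...,2]>-.12)&(L[...,2]<p[2]-.045)
        l=L[m];i=np.argsort(-l[:,2])[:8];print(nm,sg,len(l),np.round(l[i],3).tolist())
P=pts(t);z=P[...,2]
m=(np.abs(z-.029)<.005)&(np.linalg.norm(P[...,:2]-[.4445,-.0158],axis=2)<.08);
if m.sum()>30: print("phone",cv2.minAreaRect(P[m][:,:2].astype(np.float32)))
m=(z>.085)&(z<.105)&(np.linalg.norm(P[...,:2]-A,axis=2)<.12);X=P[m]
if len(X):k=X.mean(0);print("knob",k,np.arctan2(*(k[:2]-A)[::-1])-A0,len(X))
E
python3 m5.py
```

```text
tcp [ 0.44203329 -0.01223945  0.18304017] [[0.978, 0.209, -0.005], [0.209, -0.978, 0.009], [-0.003, -0.01, -1.0]] 0.08191395398561586 [-0.1913492   0.14314845  1.84159955  0.00834689  1.16350527  1.16541297]
side -1 202 [[0.002, -0.048, -0.045], [-0.001, -0.049, -0.045], [-0.009, -0.05, -0.046], [-0.006, -0.05, -0.046], [-0.011, -0.05, -0.046], [-0.003, -0.052, -0.047], [0.004, -0.048, -0.048], [0.002, -0.049, -0.048]]
side 1 35 [[0.001, 0.041, -0.044], [-0.002, 0.039, -0.045], [-0.004, 0.038, -0.045], [-0.004, 0.04, -0.047], [-0.001, 0.037, -0.05], [0.002, 0.037, -0.05], [0.005, 0.036, -0.051], [0.004, 0.039, -0.052]]
top -1 52 [[-0.012, -0.046, -0.052], [-0.012, -0.042, -0.069], [-0.003, -0.042, -0.088], [-0.013, -0.044, -0.092], [-0.011, -0.054, -0.094], [-0.014, -0.051, -0.094], [-0.013, -0.046, -0.095], [-0.003, -0.044, -0.095]]
top 1 0 []
phone ((0.41218334436416626, -0.02288418635725975), (0.05716098099946976, 0.059486549347639084), 12.158587455749512)
knob [ 0.44374412 -0.29025491  0.09750355] -0.0020633634788662647 57
```

Request:
move_arm(
  targets=[
    [[0,0,5,0,0,0,8.2],[0,0,5,0,0,0,8.2],[0,0,5,0,0,0,8.2],[0,0,0,0,0,0,8.2],[0,0,0,0,0,0,8.2]],
  ],
)

```text
time_s: 8.57
ee_pos: [0.4437, -0.0115, 0.0344]
tcp_rot: [[0.978, 0.209, -0.001], [0.209, -0.978, 0.008], [0.001, -0.008, -1.0]]
wrist_force: [0.1, 0.1, -0.1]
gripper_width: 0.0818
finger_force: 0.0
```

```bash
python3 m5.py|cut -c1-260
```

```text
tcp [ 0.44393167 -0.01148321  0.03471146] [[0.978, 0.209, 0.0], [0.209, -0.978, 0.008], [0.002, -0.007, -1.0]] 0.08180455423147615 [-0.1887965   0.36798391  2.00996126  0.01101709  0.76477749  1.16335054]
side -1 134 [[0.007, -0.049, -0.053], [-0.01, -0.051, -0.054], [-0.001, -0.051, -0.055], [0.004, -0.052, -0.056], [0.007, -0.049, -0.057], [-0.013, -0.051, -0.057], [-0.004, -0.055, -0.058], [0.007, -0.046, -0.058]]
side 1 21 [[0.005, 0.041, -0.052], [0.008, 0.041, -0.052], [0.007, 0.043, -0.054], [0.007, 0.044, -0.057], [0.005, 0.039, -0.057], [-0.004, 0.038, -0.058], [-0.004, 0.04, -0.059], [0.005, 0.04, -0.06]]
top -1 29 [[-0.011, -0.043, -0.058], [-0.012, -0.046, -0.096], [-0.011, -0.053, -0.096], [-0.006, -0.042, -0.097], [-0.011, -0.051, -0.097], [-0.007, -0.05, -0.098], [-0.009, -0.05, -0.099], [-0.004, -0.049, -0.1]]
top 1 0 []
phone ((0.40795937180519104, -0.02361186221241951), (0.048594728112220764, 0.05919264256954193), 12.121444702148438)
knob [ 0.45359807 -0.27281659  0.09642181] -0.06938384056766145 66
```

Request:
move_arm(
  targets=[
    [[0,0.42,3,0,0,0,8.2],[0,0,3.7,0,0,0,8.2],[0,0,0,0,0,0,8.2],[0,0,0,0,0,0,4],[0,0,0,0,0,0,4]],
  ],
)

```text
time_s: 9.3
ee_pos: [0.4434, -0.0147, -0.0327]
tcp_rot: [[0.978, 0.209, -0.001], [0.21, -0.978, 0.008], [0.0, -0.008, -1.0]]
wrist_force: [-1.1, 0.1, 6.2]
gripper_width: 0.0582
finger_force: 63.2
```

Request:
move_arm(
  targets=[
    [[0,0,0,0,0,0,4],[0,0,0,0,0,0,4]],
  ],
)

```text
time_s: 9.55
ee_pos: [0.4434, -0.0148, -0.0327]
tcp_rot: [[0.978, 0.209, -0.001], [0.209, -0.978, 0.008], [0.0, -0.008, -1.0]]
wrist_force: [-1.5, -0.7, 4.8]
gripper_width: 0.0589
finger_force: 63.2
```

```bash
python3 - <<'E'
from h import *
s=snap("side");p,R=pose();print(p);save(s,"pics/pick.png",(250,150,330,230),7)
E
```

```text
[ 0.44337629 -0.01475933 -0.03275248]
```

View pics/pick.png

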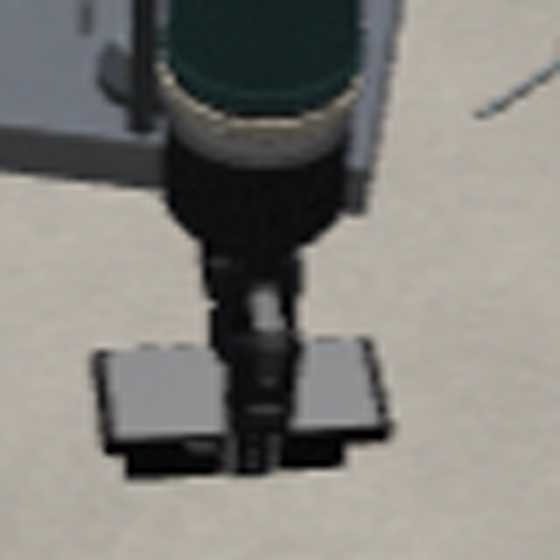

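The picture shows the phone held across its middle, level, with the fingertips reaching beside the block. Now lift, turn and carry.

```bash
python3 - <<'E'
from h import *
p,R=pose();a=np.deg2rad(-6.3);RN=frame([np.cos(a),np.sin(a),0],[0,0,-1])
up=p+[0,0,.15]
rows(p,R,[(up,R,4,4),([.48,.12,.12],RN,4,9),([.522,.245,.08],RN,4,4)],4)
E
```

```text
[[0.0,-0.03,-3.75,0.0,0.0,0.0,4],[0.0,-0.03,-3.75,0.0,0.0,0.0,4],[0.0,-0.03,-3.75,0.0,0.0,0.0,4],[0.01,-0.03,-3.75,0.0,0.0,0.0,4],[0.71,-1.38,-0.02,-0.001,-0.001,-0.139,4]]
[[0.9,-1.27,-0.02,-0.001,-0.001,-0.139,4],[1.06,-1.13,-0.02,-0.001,0.0,-0.139,4],[1.21,-0.97,-0.03,-0.001,0.0,-0.139,4],[1.33,-0.8,-0.03,-0.001,-0.001,-0.139,4],[1.43,-0.6,-0.03,0.0,0.0,-0.139,4]]
[[1.5,-0.4,-0.02,-0.001,-0.001,-0.139,4],[1.54,-0.19,-0.03,0.0,0.0,-0.138,4],[1.55,0.03,-0.03,-0.001,-0.001,-0.139,4],[3.22,0.7,1.0,0.0,0.0,0.0,4],[3.22,0.7,1.0,0.0,0.0,0.0,4]]
[[3.22,0.7,1.0,0.0,0.0,0.0,4],[3.22,0.7,1.0,0.0,0.0,0.0,4]]
```

Request:
move_arm(
  targets=[
    [[0,-0.03,-2.5,0,0,0,4],[0,-0.03,-4,0,0,0,4],[0,-0.03,-4.5,0,0,0,4],[0,-0.03,-4,0,0,0,4],[0.71,-1.38,0,0,0,-0.139,4]],
  ],
)

```text
time_s: 10.22
ee_pos: [0.4495, -0.0004, 0.1201]
tcp_rot: [[0.939, 0.345, 0.005], [0.345, -0.939, 0.007], [0.007, -0.005, -1.0]]
wrist_force: [0.8, 0.5, -2.4]
gripper_width: 0.0588
finger_force: 65.9
```

Request:
move_arm(
  targets=[
    [[0.9,-1.27,0,0,0,-0.139,4],[1.06,-1.13,0,0,0,-0.139,4],[1.21,-0.97,0,0,0,-0.139,4],[1.33,-0.8,0,0,0,-0.139,4],[1.43,-0.6,0,0,0,-0.139,4]],
  ],
)

```text
time_s: 10.85
ee_pos: [0.467, 0.0758, 0.1175]
tcp_rot: [[0.498, 0.867, -0.003], [0.867, -0.498, 0.009], [0.006, -0.007, -1.0]]
wrist_force: [-0.4, 0.1, -2.1]
gripper_width: 0.0587
finger_force: 65.9
```

Request:
move_arm(
  targets=[
    [[1.5,-0.4,0,0,0,-0.139,4],[1.54,-0.19,0,0,0,-0.138,4],[1.55,0.03,0,0,0,-0.139,4],[3.22,0.7,1.0,0,0,0,4],[3.22,0.7,1.0,0,0,0,4]],
  ],
)

```text
time_s: 11.48
ee_pos: [0.5005, 0.1837, 0.0984]
tcp_rot: [[0.11, 0.994, -0.002], [0.994, -0.11, 0.009], [0.009, -0.003, -1.0]]
wrist_force: [0.3, 0.1, -1.5]
gripper_width: 0.0586
finger_force: 65.9
```

Request:
move_arm(
  targets=[
    [[3.22,0.7,1.0,0,0,0,4],[3.22,0.7,1.0,0,0,0,4],[0,0,0,0,0,0,4],[0,0,0,0,0,0,4]],
  ],
)

```text
time_s: 11.98
ee_pos: [0.5204, 0.2451, 0.0781]
tcp_rot: [[0.109, 0.994, -0.004], [0.994, -0.109, 0.008], [0.008, -0.005, -1.0]]
wrist_force: [-0.5, -0.3, -1.1]
gripper_width: 0.0586
finger_force: 65.8
```

```bash
cat > m6.py <<'E'
from h import *
s=snap("side");t=snap("top");p,R=pose();o=env.get_obs();print("tcp",p,R.round(3).tolist(),o["gripper_width"],o["finger_force"])
# phone screen pts: grey-ish plane near expected height
h=p[2]+.0327+.029
for c,nm in((s,"side"),(t,"top")):
    P=pts(c);im=c["color"].astype(int)
    m=(np.abs(P[...,2]-h)<.012)&(np.linalg.norm(P[...,:2]-p[:2],axis=2)<.085)
    m=cv2.morphologyEx(m.astype(np.uint8),cv2.MORPH_OPEN,np.ones((2,2)))>0
    X=P[m];print(nm,len(X))
    if len(X)<40: continue
    A_=np.c_[X[:,:2]-p[:2],np.ones(len(X))];f=np.linalg.lstsq(A_,X[:,2],rcond=None)[0];print(" plane",f.round(4))
    v,u=np.nonzero(m);Y=np.array([ray(c,a,b,f[2]) for a,b in zip(u,v)])[:,:2]
    r=cv2.minAreaRect(Y.astype(np.float32));print(" rect",r, (np.array([*r[0],0])-[*p[:2],0])@R)
save(s,"pics/place.png",(150,200,310,320),5)
E
python3 m6.py
```

```text
tcp [0.52045379 0.24465392 0.07792044] [[0.11, 0.994, -0.004], [0.994, -0.11, 0.008], [0.008, -0.005, -1.0]] 0.05864051398936813 65.82504987716675
side 854
 ** On entry to DLASCL parameter number  4 had an illegal value
 ** On entry to DLASCL parameter number  4 had an illegal valueTraceback (most recent call last):
  File "m6.py", line 11, in <module>
    A_=np.c_[X[:,:2]-p[:2],np.ones(len(X))];f=np.linalg.lstsq(A_,X[:,2],rcond=None)[0];print(" plane",f.round(4))
                                              ~~~~~~~~~~~~~~~^^^^^^^^^^^^^^^^^^^^^^
    x, resids, rank, s = _umath_linalg.lstsq(a, b, rcond,
                         ~~~~~~~~~~~~~~~~~~~^^^^^^^^^^^^^
                                             signature=signature)
                                             ^^^^^^^^^^^^^^^^^^^^
    raise LinAlgError("SVD did not converge in Linear Least Squares")
numpy.linalg.LinAlgError: SVD did not converge in Linear Least Squares
```

```bash
sed -i 's/    X=P\[m\];print(nm,len(X))/    m\&=np.isfinite(P[...,2]);X=P[m];print(nm,len(X))/' m6.py; python3 m6.py
```

```text
tcp [0.52064003 0.24463769 0.07771915] [[0.111, 0.994, -0.004], [0.994, -0.111, 0.009], [0.008, -0.005, -1.0]] 0.05846651639561591 65.82516074180603
side 860
 plane [0.0116 0.4868 0.1237]
 rect ((0.5177460312843323, 0.24546588957309723), (0.08630115538835526, 0.12168483436107635), 7.147984027862549) [ 5.02755800e-04 -2.96782919e-03  1.94774840e-05]
top 506
 plane [-0.1498 -0.2081  0.1194]
 rect ((0.5173243284225464, 0.20921669900417328), (0.05549750104546547, 0.06099465489387512), 83.48775482177734) [-0.03556919  0.00062396 -0.00028996]
```

View pics/place.png

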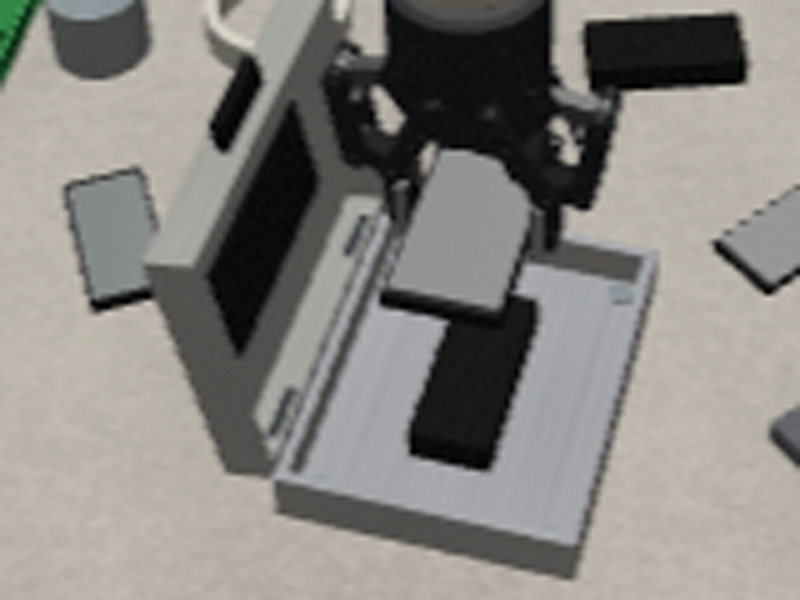

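The picture shows the phone held over the pad, its near end at side pixels (226,258) to (251,262) and its far end behind the fingers. I'll check its level and centring using only the visible near part.

```bash
cat > m7.py <<'E'
from h import *
s=snap("side");t=snap("top");p,R=pose()
for c,nm in((s,"side"),(t,"top")):
    P=pts(c);im=c["color"].astype(int);L=(P-p)@R
    m=(np.abs(L[...,2]+.062)<.035)&(np.abs(L[...,0])<.075)&(np.abs(L[...,1])<.04)&(im.sum(2)>(330 if nm=="side" else 250))&((L[...,0]>.01) if nm=="side" else (L[...,0]<-.022))
    n,lab,st,_=cv2.connectedComponentsWithStats(m.astype(np.uint8));
    if n<2: print("none");continue
    m=lab==1+np.argmax(st[1:,4]);l=L[m];f=np.linalg.lstsq(np.c_[l[:,:2],np.ones(len(l))],l[:,2],rcond=None)[0]
    print(nm,len(l),"z plane",f.round(3),"min",l.min(0).round(3),"max",l.max(0).round(3),"y mid pct",np.percentile(l[:,1],[1,99]).round(4),"rect",cv2.minAreaRect(l[:,:2].astype(np.float32)))
E
python3 m7.py
```

```text
side 341 z plane [ 0.001 -0.004 -0.061] min [ 0.01  -0.028 -0.066] max [ 0.057  0.025 -0.056] y mid pct [-0.0277  0.0242] rect ((0.03370799124240875, -0.001636916771531105), (0.04689035192131996, 0.052821189165115356), 0.6056534647941589)
top 294 z plane [ 0.005 -0.011 -0.061] min [-0.056 -0.025 -0.066] max [-0.022  0.027 -0.056] y mid pct [-0.0247  0.0266] rect ((-0.03930697962641716, 0.0011561308056116104), (0.03429011255502701, 0.05256882682442665), 0.12373506277799606)
```

Request:
move_arm(
  targets=[
    [[0,0.15,3,0,0,0,4],[0,0,3,0,0,0,4],[0,0,2.5,0,0,0,4],[0,0,1.5,0,0,0,4],[0,0,0.35,0,0,0,4]],
  ],
)

```text
time_s: 12.9
ee_pos: [0.5208, 0.2456, -0.0267]
tcp_rot: [[0.11, 0.994, -0.007], [0.994, -0.11, 0.008], [0.007, -0.008, -1.0]]
wrist_force: [-5.9, -3.0, 20.7]
gripper_width: 0.0584
finger_force: 68.0
```

Request:
move_arm(
  targets=[
    [[0,0,0,0,0,0,4],[0,0,0,0,0,0,4]],
  ],
)

```text
time_s: 13.15
ee_pos: [0.5227, 0.2464, -0.0256]
tcp_rot: [[0.11, 0.994, -0.003], [0.994, -0.11, 0.009], [0.009, -0.004, -1.0]]
wrist_force: [-0.2, 1.0, -2.0]
gripper_width: 0.059
finger_force: 65.9
```

Request:
move_arm(
  targets=[
    [[0,0,0.08,0,0,0,4],[0,0,0,0,0,0,7.6],[0,0,0,0,0,0,7.6],[0,0,0,0,0,0,7.6],[0,0,-3,0,0,0,7.6]],
  ],
)

```text
time_s: 13.78
ee_pos: [0.5198, 0.2452, 0.0012]
tcp_rot: [[0.11, 0.994, -0.009], [0.994, -0.11, 0.007], [0.006, -0.01, -1.0]]
wrist_force: [0.3, 0.1, -0.4]
gripper_width: 0.076
finger_force: 0.0
```

Request:
move_arm(
  targets=[
    [[0,0,-5,0,0,0,7.6],[0,0,-5,0,0,0,7.6],[0,0,-5,0,0,0,7.6],[0,0,-5,0,0,0,7.6],[0,0,-5,0,0,0,0]],
  ],
)

```text
time_s: 14.4
ee_pos: [0.5227, 0.2436, 0.2545]
tcp_rot: [[0.11, 0.994, -0.005], [0.994, -0.11, 0.009], [0.008, -0.005, -1.0]]
wrist_force: [0.2, 0.1, 0.5]
gripper_width: 0.0592
finger_force: 0.0
```

```bash
cat > m8.py <<'E'
from h import *
N=np.array([.522,.245]);a=np.deg2rad(-6.34);ex=np.array([np.cos(a),np.sin(a)]);ey=np.array([-ex[1],ex[0]])
def loc(P): d=P[...,:2]-N;return np.stack([d@ex,d@ey,P[...,2]],-1)
def W(x,y,z): return np.array([*(N+x*ex+y*ey),z])
if __name__=="__main__":
    s=snap("side");t=snap("top");p,R=pose();print(p)
    for c,nm in((s,"side"),(t,"top")):
        P=pts(c);L=loc(P);im=c["color"].astype(int)
        m=(np.abs(L[...,2]-.035)<.006)&(np.abs(L[...,0])<.04)&(np.abs(L[...,1])<.07)
        n,lab,st,_=cv2.connectedComponentsWithStats(m.astype(np.uint8));m=lab==1+np.argmax(st[1:,4])
        print(nm,"phone",cv2.minAreaRect(L[m][:,:2].astype(np.float32)),L[m][:,2].mean())
        m=(L[...,2]>.05)&(L[...,2]<.26)&(np.abs(L[...,1])<.09)&(L[...,0]>.04)&(L[...,0]<.2)
        l=L[m];print("lid",l.min(0),l.max(0))
        for z in np.arange(.06,.22,.02):
            k=l[np.abs(l[:,2]-z)<.006]
            if len(k):print(round(z,2),len(k),np.percentile(k[:,0],[2,25,50,75,98]).round(3))
        m=(np.abs(L[...,2]-.029)<.005)&(np.abs(L[...,1])<.11)&(np.abs(L[...,0])<.1);print("rim",np.percentile(L[m][:,:2],[.5,99.5],axis=0))
E
python3 m8.py
```

```text
[0.52673302 0.24500102 0.25921399]
side phone ((-0.002057848498225212, 0.002280294895172119), (0.0606514997780323, 0.12883812189102173), 0.14499638974666595) 0.03396144712207046
lid [ 0.07697623 -0.08997621  0.05016107] [0.12501455 0.08990144 0.19647439]
0.06 125 [0.079 0.098 0.099 0.099 0.101]
0.08 142 [0.082 0.098 0.099 0.1   0.102]
0.1 145 [0.086 0.102 0.103 0.104 0.106]
0.12 148 [0.09  0.105 0.106 0.107 0.11 ]
0.14 57 [0.091 0.101 0.111 0.111 0.113]
0.16 9 [0.093 0.095 0.096 0.099 0.102]
0.18 485 [0.097 0.102 0.107 0.113 0.122]
0.2 32 [0.108 0.11  0.112 0.114 0.116]
rim [[-0.07862694 -0.09246369]
 [ 0.09529148  0.09904464]]
top phone ((0.0005745086818933487, 0.00021355226635932922), (0.0609394833445549, 0.12408208101987839), 0.17382124066352844) 0.03412364020469181
lid [ 0.08102212 -0.0899459   0.05014113] [0.12625695 0.06739056 0.19710688]
0.06 80 [0.083 0.101 0.101 0.102 0.103]
0.08 99 [0.099 0.102 0.102 0.103 0.106]
0.1 106 [0.091 0.105 0.106 0.106 0.11 ]
0.12 101 [0.107 0.108 0.109 0.11  0.112]
0.14 3 [0.094 0.095 0.096 0.103 0.109]
0.16 1 [0.098 0.098 0.098 0.098 0.098]
0.18 449 [0.1   0.104 0.11  0.117 0.125]
0.2 35 [0.111 0.113 0.114 0.116 0.118]
rim [[-0.07556072 -0.09342512]
 [ 0.09755793  0.07801368]]
```

The phone lies on the pad within 2 mm and straight. The lid is at about 1.75 rad, its top corner at local (0.127, 0.176). Next I'll plan the push from behind.

```bash
python3 - <<'E'
from m8 import *
p,R=pose();h=.013
def tip(th):
    d=np.array([-np.cos(th),np.sin(th)]);n=np.array([np.sin(th),np.cos(th)]);H=np.array([.076,.03])
    if th>np.pi/2: k=H+.152*d+.025*n;return k+[h,-.02]
    return H+.13*d+.025*n+[h,0]
w=lambda x,z:W(x,0,z-.033)
R0=frame([*ex,0],[0,0,-1])
wp=[(w(.158,.29),R0,0,None),(w(.158,.155),R0,0,3)]
for th in np.linspace(1.7,.12,16): wp.append((w(*tip(th)),R0,0,1))
rows(p,R,wp,0); print(tip(1.7),tip(1.0),tip(.12))
E
```

```text
[[-0.02,5.11,0.1,0.002,-0.004,0.0,0],[-0.02,5.11,0.09,0.001,-0.004,0.0,0],[-0.03,5.11,0.08,0.002,-0.005,0.001,0],[0.0,0.0,4.5,0.0,0.0,0.0,0],[0.0,0.0,4.5,0.0,0.0,0.0,0]]
[[0.01,0.0,4.5,0.0,0.0,0.0,0],[0.0,-2.46,-0.25,0.0,0.0,0.0,0],[0.0,-1.58,-0.39,0.0,0.0,0.0,0],[0.0,-1.42,-0.02,0.0,0.0,0.0,0],[0.0,-1.4,-0.08,0.0,0.0,0.0,0]]
[[0.0,-1.39,0.07,0.0,0.0,0.0,0],[0.0,-1.38,0.22,0.0,0.0,0.0,0],[-0.01,-1.34,0.36,0.0,0.0,0.0,0],[0.0,-1.3,0.49,0.0,0.0,0.0,0],[0.0,-1.25,0.64,0.0,0.0,0.0,0]]
[[0.0,-1.16,0.76,0.0,0.0,0.0,0],[0.0,-1.09,0.87,0.0,0.0,0.0,0],[0.0,-0.98,0.99,0.0,0.0,0.0,0],[0.0,-0.87,1.09,0.0,0.0,0.0,0],[0.0,-0.76,1.17,0.0,0.0,0.0,0]]
[[0.0,-0.63,1.24,0.0,0.0,0.0,0],[0.0,-0.49,1.3,0.0,0.0,0.0,0]]
[0.13337598 0.15751194] [0.03979747 0.15289879] [-0.03707232  0.0703828 ]
```

Request:
move_arm(
  targets=[
    [[0,5.11,0.1,0,-0.004,0,0],[0,5.11,0.1,0,-0.004,0,0],[0,5.11,0.1,0,-0.005,0,0],[0,0,0,0,0,0,0],[0,0,2.5,0,0,0,0]],
  ],
)

```text
time_s: 15.12
ee_pos: [0.6763, 0.2271, 0.2246]
tcp_rot: [[0.11, 0.994, -0.004], [0.994, -0.11, -0.003], [-0.004, -0.003, -1.0]]
wrist_force: [0.4, 0.3, -0.6]
gripper_width: -0.0005
finger_force: 0.0
```

Request:
move_arm(
  targets=[
    [[0,0,5.5,0,0,0,0],[0,0,5.5,0,0,0,0],[0,0,0,0,0,0,0],[0,0,0,0,0,0,0]],
  ],
)

```text
time_s: 15.62
ee_pos: [0.675, 0.2268, 0.1157]
tcp_rot: [[0.11, 0.994, -0.005], [0.994, -0.11, -0.004], [-0.004, -0.004, -1.0]]
wrist_force: [-0.2, 0.3, 0.1]
gripper_width: -0.0002
finger_force: 0.0
```

```bash
python3 - <<'E'
from m8 import *
p,R=pose();print(loc(p),R.round(3).tolist())
s=snap("side");L=(pts(s)-p)@R
m=(np.abs(L[...,0])<.03)&(np.abs(L[...,1])<.03)&(L[...,2]>-.1)&(L[...,2]<.05)
l=L[m];print(len(l));i=np.argsort(-l[:,2])[:12] if len(l) else [];print(l[i].round(3).tolist())
L2=loc(pts(s));m=(L2[...,2]>.14)&(L2[...,2]<.2)&(np.abs(L2[...,1]-.07)<.02)&(L2[...,0]>.05)&(L2[...,0]<.2);print("lid",L2[m].min(0),L2[m].max(0))
E
```

```text
[ 0.15404022 -0.00118633  0.11567827] [[0.11, 0.994, -0.005], [0.994, -0.11, -0.004], [-0.004, -0.004, -1.0]]
281
[[0.003, -0.008, -0.038], [0.01, -0.003, -0.04], [0.01, -0.008, -0.041], [0.008, -0.002, -0.042], [0.01, 0.002, -0.042], [0.012, -0.006, -0.042], [0.007, 0.008, -0.044], [0.011, -0.001, -0.044], [0.006, -0.012, -0.045], [0.011, -0.006, -0.045], [0.01, -0.009, -0.045], [0.013, 0.003, -0.045]]
lid [0.09150326 0.05015252 0.16186358] [0.11802105 0.08978767 0.18285657]
```

Request:
move_arm(
  targets=[
    [[0,-1.1,-0.4,0,0,0,0],[0,-1.0,-0.4,0,0,0,0],[0,-1.58,-0.3,0,0,0,0],[0,-1.42,0,0,0,0,0],[0,-1.4,-0.08,0,0,0,0]],
  ],
)

```text
time_s: 16.3
ee_pos: [0.6093, 0.2339, 0.1266]
tcp_rot: [[0.11, 0.994, -0.005], [0.994, -0.11, -0.004], [-0.004, -0.005, -1.0]]
wrist_force: [2.5, 0.9, 2.1]
gripper_width: 0.0002
finger_force: 1.4
```

Request:
move_arm(
  targets=[
    [[0,-1.39,0.07,0,0,0,0],[0,-1.38,0.22,0,0,0,0],[0,-1.34,0.36,0,0,0,0],[0,-1.3,0.49,0,0,0,0],[0,0,0,0,0,0,0]],
  ],
)

```text
time_s: 16.92
ee_pos: [0.5535, 0.2392, 0.1138]
tcp_rot: [[0.109, 0.994, -0.01], [0.994, -0.109, -0.005], [-0.006, -0.009, -1.0]]
wrist_force: [-0.2, 0.6, 0.0]
gripper_width: 0.0001
finger_force: 0.0
```

```bash
cat > m9.py <<'E'
from m8 import *
p,R=pose();print("p",loc(p),env.get_obs()["wrist_force"])
for n in("side","top"):
    c=snap(n);L=loc(pts(c))
    m=(L[...,2]>.04)&(L[...,2]<.25)&(np.abs(np.abs(L[...,1])-.07)<.02)&(np.abs(L[...,0])<.15)
    l=L[m]
    for sg in(-1,1):
        k=l[np.sign(l[:,1])==sg]
        if len(k)<20: continue
        d=k[:,[0,2]]-[.076,.03];i=np.argsort(-np.linalg.norm(d,axis=1))[:30]
        print(n,sg,len(k),"far pts mean",k[i].mean(0).round(3),"r",np.linalg.norm(d[i],axis=1).mean().round(3),"ang",np.arctan2(d[i,1],-d[i,0]).mean().round(3), "top z",np.percentile(k[:,2],[2,50,98]).round(4))
E
python3 m9.py
```

```text
p [ 0.03197343 -0.00233345  0.11378617] [-0.17081048  0.59819974  0.01438949]
side -1 63 far pts mean [ 0.004 -0.071  0.153] r 0.143 ang 1.049 top z [0.0442 0.1328 0.1587]
side 1 451 far pts mean [0.003 0.07  0.166] r 0.155 ang 1.081 top z [0.0474 0.1423 0.1687]
top -1 536 far pts mean [ 0.006 -0.069  0.167] r 0.154 ang 1.096 top z [0.0475 0.1404 0.169 ]
top 1 156 far pts mean [0.005 0.076 0.166] r 0.154 ang 1.088 top z [0.138  0.1615 0.1702]
```

Request:
move_arm(
  targets=[
    [[0,-1.25,0.64,0,0,0,0],[0,-1.16,0.76,0,0,0,0],[0,-1.09,0.87,0,0,0,0],[0,-0.98,0.99,0,0,0,0],[0,-0.87,1.09,0,0,0,0]],
  ],
)

```text
time_s: 17.65
ee_pos: [0.5016, 0.2451, 0.0709]
tcp_rot: [[0.11, 0.994, -0.007], [0.994, -0.11, -0.005], [-0.005, -0.006, -1.0]]
wrist_force: [-0.1, 1.5, 2.9]
gripper_width: -0.0001
finger_force: 0.8
```

Request:
move_arm(
  targets=[
    [[0,-0.76,1.17,0,0,0,0],[0,-0.63,1.24,0,0,0,0],[0,-0.49,1.3,0,0,0,0],[0,0,0,0,0,0,0]],
  ],
)

```text
time_s: 18.15
ee_pos: [0.4824, 0.2465, 0.0333]
tcp_rot: [[0.11, 0.994, -0.009], [0.994, -0.11, -0.005], [-0.006, -0.008, -1.0]]
wrist_force: [0.5, -0.0, -0.3]
gripper_width: 0.0001
finger_force: 0.0
```

```bash
python3 m9.py
```

```text
p [-0.03954283 -0.00285073  0.03330906] [ 0.47913662 -0.03850152 -0.28980919]
side -1 149 far pts mean [-0.022 -0.06   0.064] r 0.106 ang 0.415 top z [0.0513 0.0562 0.0727]
side 1 919 far pts mean [-0.074  0.071  0.068] r 0.155 ang 0.251 top z [0.0528 0.065  0.0737]
top -1 873 far pts mean [-0.072 -0.069  0.066] r 0.153 ang 0.24 top z [0.0527 0.0646 0.0742]
top 1 38 far pts mean [-0.068  0.084  0.069] r 0.149 ang 0.267 top z [0.0505 0.0713 0.0759]
```

Request:
move_arm(
  targets=[
    [[0,-0.1,0.8,0,0,0,0],[0,0,0.6,0,0,0,0],[0,0,0.2,0,0,0,0],[0,0,0.1,0,0,0,0]],
  ],
)

```text
time_s: 18.75
ee_pos: [0.4826, 0.247, 0.0176]
tcp_rot: [[0.11, 0.994, -0.007], [0.994, -0.11, -0.004], [-0.005, -0.006, -1.0]]
wrist_force: [-0.4, 0.3, 0.6]
gripper_width: -0.0008
finger_force: 0.5
```

Request:
move_arm(
  targets=[
    [[0,0,0.15,0,0,0,0],[0,0,0,0,0,0,0]],
  ],
)

```text
time_s: 19.0
ee_pos: [0.4828, 0.247, 0.0166]
tcp_rot: [[0.11, 0.994, -0.006], [0.994, -0.11, -0.004], [-0.005, -0.005, -1.0]]
wrist_force: [-1.4, -0.0, 4.6]
gripper_width: 0.0001
finger_force: 1.8
```

```bash
python3 m9.py
```

```text
p [-0.03920498 -0.00230474  0.01657283] [-1.39027608 -0.01307897  4.62876379]
side -1 129 far pts mean [ 0.012 -0.064  0.056] r 0.071 ang 0.54 top z [0.0511 0.0539 0.0583]
side 1 919 far pts mean [-0.077  0.072  0.052] r 0.155 ang 0.14 top z [0.0504 0.0545 0.0602]
top -1 860 far pts mean [-0.074 -0.071  0.054] r 0.152 ang 0.157 top z [0.0498 0.0546 0.0607]
top 1 39 far pts mean [-0.069  0.083  0.053] r 0.147 ang 0.157 top z [0.0484 0.0531 0.0562]
```

Request:
move_arm(
  targets=[
    [[0,0,0.2,0,0,0,0],[0,0,0.2,0,0,0,0],[0,0,0,0,0,0,0]],
  ],
)

```text
time_s: 19.48
ee_pos: [0.483, 0.2471, 0.0162]
tcp_rot: [[0.109, 0.994, -0.005], [0.994, -0.109, -0.004], [-0.005, -0.004, -1.0]]
wrist_force: [-10.7, -4.5, 43.7]
gripper_width: -0.0001
finger_force: 21.7
```

```bash
python3 - <<'E'
from m8 import *
p,R=pose();print("p",p,env.get_obs()["wrist_force"])
for n in("side","top"):
    L=loc(pts(snap(n)));m=(L[...,2]>.045)&(L[...,2]<.07)&(np.abs(np.abs(L[...,1])-.06)<.03)&(L[...,0]<.065)&(L[...,0]>-.07)
    l=L[m];print(n,len(l),np.linalg.lstsq(np.c_[l[:,:2],np.ones(len(l))],l[:,2],rcond=None)[0].round(4))
RLs=RL
# plan: up, across to pointer side
k=knob(0);c=k+.052*RL[:,2]
rows(p,R,[(p+[0,0,.3],R,0,6),([.40,-.05,.33],R,0,None),([.38,-.42,.33],frame([np.cos(-.9),np.sin(-.9),0],[0,0,-1]),4.5,None),(c-.15*RL[:,2],RL,4.5,None)],0)
E
```

```text
p [0.48295869 0.24709008 0.01618413] [-10.66044738  -4.54401174  43.70604097]
side 1354 [-0.0032 -0.0067  0.0558]
top 1164 [0.0068 0.0216 0.0568]
[[-0.02,-0.02,-5.0,0.0,0.0,0.0,0],[-0.02,-0.02,-5.0,0.0,0.0,0.0,0],[-0.02,-0.02,-5.0,0.0,0.0,0.0,0],[-0.03,-0.02,-5.0,0.0,0.0,0.0,0],[-0.02,-0.02,-5.0,0.0,0.0,0.0,0]]
[[-0.03,-0.03,-5.0,0.0,0.0,0.0,0],[-5.07,-0.83,-0.2,0.0,0.0,0.0,0],[-5.07,-0.83,-0.2,0.0,0.0,0.0,0],[-5.08,-0.83,-0.21,0.0,0.0,0.0,0],[-5.07,-0.84,-0.2,0.0,0.0,0.0,0]]
[[-5.08,-0.83,-0.21,0.0,0.0,0.0,0],[-5.07,-0.84,-0.2,0.0,0.0,0.0,0],[-5.29,0.3,0.02,0.0,0.001,0.113,4.5],[-5.22,0.89,0.02,0.0,0.001,0.113,4.5],[-5.08,1.47,0.01,0.0,0.001,0.113,4.5]]
[[-4.89,2.03,0.01,-0.001,0.001,0.113,4.5],[-4.62,2.57,0.0,0.0,0.001,0.113,4.5],[-4.31,3.08,0.0,-0.001,0.001,0.113,4.5],[-3.93,3.55,0.0,0.0,0.0,0.112,4.5],[1.33,-0.28,2.42,0.037,0.082,-0.117,4.5]]
[[1.15,-0.04,2.53,0.037,0.082,-0.117,4.5],[0.93,0.17,2.62,0.037,0.082,-0.118,4.5],[0.68,0.37,2.67,0.037,0.082,-0.117,4.5],[0.41,0.53,2.7,0.037,0.081,-0.118,4.5],[0.11,0.66,2.7,0.037,0.082,-0.117,4.5]]
[[-0.18,0.76,2.67,0.037,0.081,-0.118,4.5]]
```

Request:
move_arm(
  targets=[
    [[0,0,-5,0,0,0,0],[0,0,-5,0,0,0,0],[0,0,-5,0,0,0,0],[0,0,-5,0,0,0,0],[0,0,-5,0,0,0,0]],
  ],
)

```text
time_s: 20.2
ee_pos: [0.4842, 0.2481, 0.2639]
tcp_rot: [[0.11, 0.994, -0.005], [0.994, -0.11, -0.004], [-0.005, -0.005, -1.0]]
wrist_force: [1.0, 0.0, -0.7]
gripper_width: 0.0002
finger_force: 0.0
```

Request:
move_arm(
  targets=[
    [[0,0,-5,0,0,0,0],[-5.07,-0.83,-0.2,0,0,0,0],[-5.07,-0.83,-0.2,0,0,0,0],[-5.08,-0.83,-0.2,0,0,0,0],[-5.07,-0.84,-0.2,0,0,0,0]],
  ],
)

```text
time_s: 20.82
ee_pos: [0.4288, 0.0489, 0.3215]
tcp_rot: [[0.109, 0.994, -0.005], [0.994, -0.109, -0.005], [-0.005, -0.005, -1.0]]
wrist_force: [0.8, -0.6, 0.2]
gripper_width: -0.0002
finger_force: 0.0
```

Request:
move_arm(
  targets=[
    [[-5.08,-0.83,-0.2,0,0,0,0],[-5.07,-0.84,-0.2,0,0,0,0],[-5.29,0.3,0,0,0.001,0.113,4.5],[-5.22,0.89,0,0,0.001,0.113,4.5],[-5.08,1.47,0,0,0.001,0.113,4.5]],
  ],
)

```text
time_s: 21.45
ee_pos: [0.3927, -0.2091, 0.3267]
tcp_rot: [[0.438, 0.899, -0.004], [0.899, -0.438, -0.002], [-0.004, -0.003, -1.0]]
wrist_force: [1.1, 0.8, -1.3]
gripper_width: 0.0451
finger_force: 0.0
```

Request:
move_arm(
  targets=[
    [[-4.89,2.03,0,0,0.001,0.113,4.5],[-4.62,2.57,0,0,0.001,0.113,4.5],[-4.31,3.08,0,0,0.001,0.113,4.5],[-3.93,3.55,0,0,0,0.112,4.5],[0,0,0,0,0,0,4.5]],
  ],
)

```text
time_s: 22.08
ee_pos: [0.3808, -0.4223, 0.3256]
tcp_rot: [[0.786, 0.618, -0.004], [0.618, -0.786, 0.0], [-0.003, -0.003, -1.0]]
wrist_force: [-0.7, 0.8, -0.2]
gripper_width: 0.0448
finger_force: 0.0
```

```bash
python3 - <<'E'
from m8 import *
p,R=pose();print(p,R.round(3).tolist())
for n in("side","top"):
    L=loc(pts(snap(n)));m=(L[...,2]>.045)&(L[...,2]<.075)&(np.abs(L[...,1])<.09)&(L[...,0]<.065)&(L[...,0]>-.07)
    l=L[m];print(n,len(l),np.linalg.lstsq(np.c_[l[:,:2],np.ones(len(l))],l[:,2],rcond=None)[0].round(4))
c=knob(0)+.052*RL[:,2]
rows(p,R,[(c-.15*RL[:,2],RL,4.5,None)],0)
E
python3 m5.py|tail -1
```

```text
[ 0.38083492 -0.4223447   0.32564495] [[0.786, 0.618, -0.004], [0.618, -0.786, 0.0], [-0.003, -0.003, -1.0]]
side 3017 [ 0.0002 -0.0009  0.056 ]
top 3374 [0.0038 0.0005 0.0561]
[[1.35,-0.31,2.36,0.037,0.082,-0.118,4.5],[1.17,-0.08,2.47,0.037,0.082,-0.118,4.5],[0.96,0.15,2.56,0.036,0.082,-0.118,4.5],[0.72,0.34,2.61,0.037,0.082,-0.118,4.5],[0.46,0.5,2.65,0.037,0.082,-0.118,4.5]]
[[0.17,0.64,2.65,0.036,0.082,-0.119,4.5],[-0.12,0.74,2.64,0.037,0.081,-0.118,4.5]]
knob [ 0.45198866 -0.27589847  0.09673366] -0.053689263044152113 66
```

Request:
move_arm(
  targets=[
    [[1.35,-0.31,2.36,0.037,0.082,-0.118,4.5],[1.17,-0.08,2.47,0.037,0.082,-0.118,4.5],[0.96,0.15,2.56,0.036,0.082,-0.118,4.5],[0.72,0.34,2.61,0.037,0.082,-0.118,4.5],[0.46,0.5,2.65,0.037,0.082,-0.118,4.5]],
  ],
)

```text
time_s: 22.9
ee_pos: [0.4247, -0.3629, 0.2089]
tcp_rot: [[0.274, 0.959, 0.073], [0.862, -0.279, 0.424], [0.427, -0.054, -0.903]]
wrist_force: [0.9, -0.4, 0.6]
gripper_width: 0.0448
finger_force: 0.0
```

Request:
move_arm(
  targets=[
    [[0.17,0.64,2.65,0.036,0.082,-0.119,4.5],[-0.12,0.74,2.64,0.037,0.081,-0.118,4.5],[0,0,0,0,0,0,4.5],[0,0,0,0,0,0,4.5]],
  ],
)

```text
time_s: 23.4
ee_pos: [0.4415, -0.3423, 0.1626]
tcp_rot: [[0.039, 0.999, 0.027], [0.82, -0.047, 0.571], [0.572, -0.0, -0.821]]
wrist_force: [-0.8, -0.3, 0.4]
gripper_width: 0.0454
finger_force: 0.0
```

```bash
python3 - <<'E'
from h import *
p,R=pose();c=knob(0.01)+.052*RL[:,2];print(p,(c-p)@R,R.round(3).tolist())
for n in("side","top"):
    s=snap(n);P=pts(s);m=(P[...,2]>.06)&(P[...,2]<.098)&(np.linalg.norm(P[...,:2]-knob(0)[:2],axis=2)<.03)&(s["color"].astype(int).sum(2)<90);X=P[m];print(n,len(X),X.mean(0),"exp",knob(0))
E
python3 m4.py
```

```text
[ 0.44148929 -0.3422548   0.16257398] [-0.005161    0.00054721  0.14898197] [[0.039, 0.999, 0.027], [0.82, -0.047, 0.571], [0.572, -0.0, -0.821]]
side 40 [ 0.44075659 -0.28346526  0.07903944] exp [ 0.44368524 -0.29058926  0.08      ]
top 40 [ 0.44218484 -0.28628895  0.08640141] exp [ 0.44368524 -0.29058926  0.08      ]
40 r 0.04527542563808993 0.1288153552157889 q mean 0.6181925935691527 head 0.6303184980210903 shaft 0.6067970523174889 0.0381777786771361
```

Request:
move_arm(
  targets=[
    [[-0.5,0,4,0,0,0,4.5],[0,0,5.5,0,0,0,4.5],[0,0,5.4,0,0,0,4.5],[0,0,0,0,0,0,4.5],[0,0,0,0,0,0,1]],
  ],
)

```text
time_s: 24.18
ee_pos: [0.4458, -0.2628, 0.0379]
tcp_rot: [[0.038, 0.999, 0.029], [0.82, -0.047, 0.57], [0.571, 0.002, -0.821]]
wrist_force: [0.9, -0.9, 1.1]
gripper_width: 0.0277
finger_force: 0.0
```

Request:
move_arm(
  targets=[
    [[0,0,0,0,0,0,1],[0,0,0,0,0,0,1],[0,0,0,0,0,0,1]],
  ],
)

```text
time_s: 24.55
ee_pos: [0.4456, -0.2639, 0.0381]
tcp_rot: [[0.038, 0.999, 0.029], [0.82, -0.047, 0.57], [0.57, 0.002, -0.821]]
wrist_force: [-2.7, -3.9, 7.7]
gripper_width: 0.0185
finger_force: 59.1
```

```bash
sed -i 's/np.linspace(q0,-.04,7)\[1:\]/np.linspace(q0,.622,8)[1:]/' m3.py; python3 m3.py
```

```text
0.01845752730449074 59.132882952690125 [-2.65211085 -3.89259331  7.68163002]
grip [ 0.44406695 -0.29350019  0.08077999] knob(.5) [ 0.48274453 -0.31197931  0.08      ]
q 0.024654512233358794
[[-0.25,0.74,-0.17,0.0,0.0,0.0,1],[-0.34,0.65,-0.23,0.0,0.0,0.0,1],[-0.28,0.69,-0.2,0.0,0.0,0.0,1],[-0.23,0.71,-0.16,0.0,0.0,0.0,1],[-0.19,0.73,-0.13,0.0,0.0,0.0,1]]
[[-0.13,0.76,-0.08,0.0,0.0,0.0,1],[-0.08,0.76,-0.06,0.0,0.0,0.0,1]]
```

Request:
move_arm(
  targets=[
    [[-0.3,0.7,-0.2,0,0,0,1],[-0.3,0.67,-0.21,0,0,0,1],[-0.28,0.69,-0.2,0,0,0,1],[-0.23,0.71,-0.16,0,0,0,1],[-0.19,0.73,-0.13,0,0,0,1]],
  ],
)

```text
time_s: 25.18
ee_pos: [0.4763, -0.286, 0.0377]
tcp_rot: [[0.038, 0.999, 0.023], [0.825, -0.044, 0.564], [0.564, -0.002, -0.826]]
wrist_force: [-17.5, -17.3, 11.5]
gripper_width: 0.0182
finger_force: 58.2
```

Request:
move_arm(
  targets=[
    [[-0.13,0.76,-0.08,0,0,0,1],[-0.08,0.76,-0.06,0,0,0,1],[0,0,0,0,0,0,1],[0,0,0,0,0,0,1]],
  ],
)

```text
time_s: 25.68
ee_pos: [0.4951, -0.29, 0.0368]
tcp_rot: [[0.038, 0.999, 0.03], [0.826, -0.048, 0.562], [0.562, 0.004, -0.827]]
wrist_force: [-4.8, -15.7, 4.0]
gripper_width: 0.018
finger_force: 61.1
```

```bash
python3 m3.py|head -3; python3 - <<'E'
from h import *
s=snap("side");t=snap("top")
im=np.hstack([cv2.resize(s["color"][115:160,255:305],None,fx=8,fy=8,interpolation=2),cv2.resize(t["color"][185:230,342:392],None,fx=8,fy=8,interpolation=2)])
cv2.imwrite("pics/final.png",im[...,::-1])
E
```

```text
0.017984034224331577 61.050381660461426 [ -4.82671233 -15.69098809   4.03824846]
grip [ 0.49348955 -0.31915138  0.07984033] knob(.5) [ 0.48274453 -0.31197931  0.08      ]
q 0.6285821321328151
```

View pics/final.png

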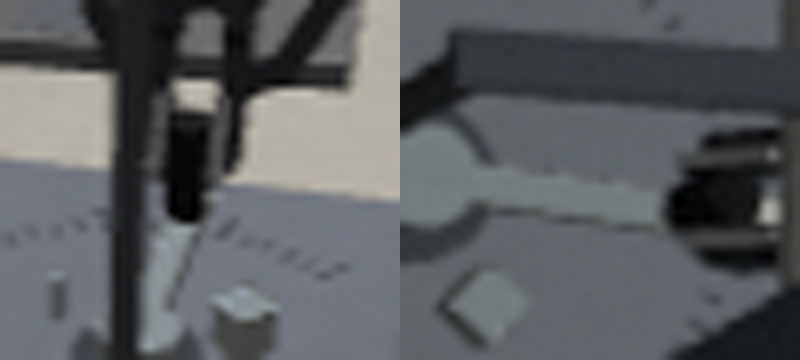

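The lever now covers the pointer, with its white head just behind the knob at top pixel about (388,211). Release, retreat and check.

Request:
move_arm(
  targets=[
    [[0,0,0,0,0,0,4.5],[0,0,0,0,0,0,4.5],[0,0,-3,0,0,0,4.5],[0,0,-5,0,0,0,4.5],[0,0,-5,0,0,0,4.5]],
  ],
)

```text
time_s: 26.4
ee_pos: [0.4908, -0.3564, 0.1441]
tcp_rot: [[0.038, 0.999, 0.026], [0.818, -0.046, 0.574], [0.574, -0.0, -0.819]]
wrist_force: [0.4, -0.6, -0.5]
gripper_width: 0.045
finger_force: 0.0
```

Request:
move_arm(
  targets=[
    [[0,0,-5,0,0,0,4.5],[0,0,0,0,0,0,4.5]],
  ],
)

```text
time_s: 26.65
ee_pos: [0.4908, -0.3885, 0.187]
tcp_rot: [[0.037, 0.999, 0.032], [0.822, -0.048, 0.567], [0.568, 0.005, -0.823]]
wrist_force: [-0.2, 0.5, -0.4]
gripper_width: 0.0452
finger_force: 0.0
```

```bash
python3 - <<'E'
from h import *
an=lambda X:np.arctan2(X[:,1]-A[1],X[:,0]-A[0])-A0
t=snap("top");s=snap("side")
for n,c in(("top",t),("side",s)):
    P=pts(c);r=np.linalg.norm(P[...,:2]-A,axis=2);im=c["color"].astype(int)
    m=(P[...,2]>.088)&(P[...,2]<.106)&(np.abs(r-.09)<.02);X=P[m];print(n,"knob",len(X),X.mean(0),an(X[:, :2].mean(0)[None]))
    m=(P[...,2]>.041)&(P[...,2]<.058)&(r>.03)&(r<.078)&(np.abs(an(P.reshape(-1,3)).reshape(r.shape)-.6)<.4);v,u=np.nonzero(m);X=np.array([ray(c,a,b,.051) for a,b in zip(u,v)]);
    print("arm",len(X),an(X).mean())
    m=(np.abs(P[...,2]-.034)<.012)&(r>.1)&(r<.14)&(im.min(2)>(150 if n=="side" else 120));v,u=np.nonzero(m)
    if len(u):X=np.array([ray(c,a,b,.034) for a,b in zip(u,v)]);print("pointer head",len(X),an(X).mean(),an(X).std(),np.linalg.norm(X[:,:2]-A,axis=1).max())
E
```

```text
top knob 53 [ 0.49380128 -0.31412668  0.09782077] [0.6252026]
arm 98 0.6191994017408154
pointer head 18 0.6385890959057541 0.03425587417620792 0.12716489492862637
side knob 25 [ 0.48990989 -0.31060963  0.09507387] [0.57581609]
arm 38 0.5140698984376194
```

```bash
python3 -c "
from plant import workorder
print(workorder.close_job())"
```

```text
the job is handed in; nothing more can be done
None
```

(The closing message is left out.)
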